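Clear the filing plate into the scrap box and bolt it

ROBOT

A 7-joint arm with a two-finger parallel gripper is mounted at the origin on a cart in front of the work surface, level with it; the furniture and walls round the work are solid. World frame = base frame: x ahead of the robot, y to its left, z up, the work surface at z = 0. Lengths are in m, angles in rad, forces in N, time in s.
With the tool pointing down it reaches from about 0.35 to 0.9 m from the base axis. Payload 8.1 kg.
Tool frame: the origin (TCP) lies at the very end of the fingers, on their centre line; the grasp point (between the pads) lies 19 mm behind it (arm.grasp_offset is the distance from the TCP to the grasp point, in m); z points along the fingers, y is the direction in which the jaws open and shut (so a half turn about z gives the same grasp; the last joint's range is limited). The gripper opens to 92 mm and grips with 3 to 60 N. Pads are 19 mm wide; open, the fingers measure 130 mm over their backs; the gripper's body (75 mm by 190 mm) begins 47 mm behind the grasp point.
Start: joints at [1.1, 0.434, 0.025, 1.573, -0.012, 1.134, -0.075], TCP at [0.225, -0.583, 0.227] pointing down, gripper open.
Joint ranges: [-2.62, 2.62], [-0.44, 2.09], [-1.27, 1.32], [0.08, 2.57], [-1.32, 4.46], [0.12, 2], [-2.74, 2.74]. Speed limits (rad/s): [2.22, 2.22, 3.01, 3.01, 3.14, 3.14, 3.14].

INTERFACE

Orientations are given as a rotation vector (axis times angle).
In Python, from cell import arm, eyes, workorder gives the robot as it stands.
- The arm moves only by the shell command python3 -m inch 'ROWS' [FORCE]. ROWS is JSON, a list that holds one entry, the list of rows, each a list of 5 numbers: the closure, from 0 (fully open) to 1 (shut), then the shift along the tool's x, y, z in mm, then the turn about the tool's z in degrees. A call has 1 to 12 rows; each row shifts and turns the pose as measured when the row begins, along the tool's axes as they then stand; what a row does not reach is not made up. A row lasts 1/10 s, in which the tool goes at most 50 mm and 8.59 degrees, less where a joint would pass 70% of its speed; a pose out of reach is approached as far as the arm can. A call with a gripper value outside its range is refused whole. The fingers move at their own pace and stop on an object; FORCE is the grip in N (left out, the last holds). Time passes only in rows, so rows that do not move let the fingers close. It gives the time, the measured TCP pose, the force and the opening at its end, in the units of the state.
- arm.observe(): the state, without advancing time (a new reading comes with each control period).
- eyes.get_image(name): name is "scene" or "top"; returns a dict with "frame" (480x640x3 uint8, blue, green, red), "intrinsics" (3x3 intrinsics, pixels), "k1" (the pictures are not rectified: a ray, as slopes to the right and down, at radius r is drawn at 1 + k1 r^2 times it, then the intrinsics apply), "rvec" (rotation vector, rad) and "tvec" (3), from world to camera coordinates, as OpenCV has them. Camera axes: x right, y down, z forward; pixel columns grow to the right and rows downward; lengths in m; the calibration is good to about 2 mm. A picture is of the moment at which its call begins. There is no depth.
- workorder.sign_off(): hands the job in, once; it reports no verdict.
The state is a dict: "clock": time; "joints": joint angles; "dq": joint speeds; "joint_efforts": joint torques, N m; "position": TCP position; "ee_rot": TCP orientation; "force": force on the tool from outside, world axes, zero at the start; "ft_torque": the same for the moment, N m; "width": opening from 0.0 (shut) to 1.0 (fully open).
Only numpy, scipy, OpenCV 4.12 (cv2) and the standard library are available. Lean on these libraries where they do the work, as an engineer would, in place of code of your own. Each camera call takes 0.05 s, during which the arm holds its last target.

TASK

Clear the filing station: lay each finished bangle flat on the kiln tile, draw the bolt and swing the scrap box's lid right open, and with the scraper block wipe every metal offcut off the steel plate into the box - their edges are sharp, so keep the fingers off them. Once all are in the box, shut the lid and push the bolt fully home through its keeper; leave the scraper standing on its foot on the bench.

Things in the scene. Friction and masses are not known exactly. Their poses are not given: they have to be found in the camera images.
- station: filing station, fixed but standing differently each time: beech plinth with a flat steel plate, and on its +y side a grey steel scrap box with a lid. Origin at bench level under the middle of the edge where the plate ends and the box begins; z up, y points from plate to box. Box: y 0..95 mm, x -90..90 mm, 3.5 mm walls, rim 55 mm above the bench, level with the plate, floor at 9 mm
- plate_edge (a point): middle of the plate's edge over the box, on its top, 55 mm above the bench; axes as the station's. Plate: x -90..90 mm, y -210..0 mm. Along x = +-88 mm runs a rim 10 mm proud of the plate, 173 mm free between the rims; no rim at y = -210 mm nor at y = 0, where the plate drops straight into the box
- lid (a joint): hinge of the scrap box's lid (rad): 0 shut, grows as it opens up and over to the box's outer (+y) side, stop at 1.9. It falls shut below about 1.2 and falls open against its stop beyond 1.65. Lid: grey steel 180 x 94 x 6 mm, 0.3 kg, upper face 62.5 mm above the bench when shut. It cannot be lifted while the bolt's tip is in the keeper
- lid_handle (a point): middle of the lid's steel bow handle: round bar of 8 mm, 46 mm of it straight along the station's x with a leg at each end, 36 mm above the lid's upper face, 14 mm from its free edge. It turns with the lid: when shut it is 82 mm towards the plate from the hinge line and 41 mm above it
- lid_hinge (a point): point on the lid's hinge line, which runs along the station's x at station y = 96 mm, 57.5 mm above the bench
- bolt (a joint): slide of the barrel bolt on top of the lid (m): 0 fully drawn, grows towards the station's +x, 0.038 fully home (stop). The tip begins to enter the keeper at 0.011 and has passed right through it at 0.027. Friction about 2 N; it stays where it is left
- bolt_knob (a point): centre of the bolt's steel ball knob, 15 mm across on a 6 mm stem that stands square to the lid, ball centre 38 mm from the lid's face; moves with bolt and lid. The bolt runs in two brass straps 18 mm high, 12 mm behind the knob's drawn position and 15 mm ahead of its home position
- keeper (a point): centre of the brass keeper strap fixed to the box beside the lid's +x end, through which the 10 mm bolt passes along x (strap 16 mm long, its top 83 mm above the bench)
- tile_top (a point): centre of the upper face of the kiln tile, a soot-stained shelf 125 mm (its x) x 165 mm (its y) x 22 mm high, fixed to the bench, standing differently each time; z up
- bangle_1_center (a point): centre of a carved horn bangle, a reddish-brown ring 70 mm outside, about 50 mm clear inside (flat pads close to about 12 mm on its wall), 22 mm high, lying flat, 45 g. There are one or two (bangle_1, bangle_2)
- bangle_2_center (a point): centre of a carved horn bangle, a reddish-brown ring 70 mm outside, about 50 mm clear inside (flat pads close to about 12 mm on its wall), 22 mm high, lying flat, 45 g. There are one or two (bangle_1, bangle_2)
- scraper_center (a point): centre of the scraper block (0.22 kg), half-way up, 28 mm above its underside. Foot: aluminium with rubber under it, 36 mm (its x) x 70 mm (its y, the wiping edge) x 14 mm high; on it a wooden grip 20 mm (x) x 46 mm (y), from 14 to 56 mm up. z up when it stands on its foot, as at the start, on the bench
- offcut_1: metal offcut, rectangle 24 x 15 mm, copper, 6 mm thick, 20 g; origin at the middle of its underside (it may turn over). Some of the six are absent
- offcut_2: metal offcut, L shape 26 x 22 mm, brass, 6 mm thick, 20 g; origin at the middle of its underside (it may turn over). Some of the six are absent
- offcut_3: metal offcut, round blank 22 mm across, copper, 6 mm thick, 20 g; origin at the middle of its underside (it may turn over). Some of the six are absent
- offcut_4: metal offcut, strip 30 x 11 mm, brass, 6 mm thick, 20 g; origin at the middle of its underside (it may turn over). Some of the six are absent
- offcut_5: metal offcut, stepped piece 22 x 22 mm, copper, 6 mm thick, 20 g; origin at the middle of its underside (it may turn over). Some of the six are absent
- offcut_6: metal offcut, near-square 19 x 18 mm, brass, 6 mm thick, 20 g; origin at the middle of its underside (it may turn over). Some of the six are absent

How it is judged:
By the outcome, as a careful person would: the job done as asked, in the order asked, and still so for the second after the job is handed in, with the robot touching nothing.
Of bangle_1, bangle_2 only 1 to 2 are there at a start; the rules pass over those that are not, and their reading is None.
Of offcut_1, offcut_2, offcut_3, offcut_4, offcut_5, offcut_6 only 3 to 6 are there at a start; the rules pass over those that are not, and their reading is None.
At some moment in a run one of scraper, offcut_1, offcut_2, offcut_3, offcut_4, offcut_5, offcut_6 may be knocked a few centimetres aside while the robot is not near it.
Once in a run the grip may slacken for a moment while it holds something.
It also fails if it takes over 208 s, if anything falls off the work surface, if the arm or the gripper's body presses on something with over 40 N, if the wrist force passes 120 N, or if a joint passes its speed limit or range.

## Working session

There is one attempt and no reset: what is moved stays moved. The work goes in short steps, Python scripts to look and compute and a shell command to move; the robot and the scene stay as the last step left them, time stands still between calls to the robot, and variables do not carry over. Pictures are saved under pics/ and viewed, and the job is handed in when it is done.

```bash
ls -la; mkdir -p pics; python3 - <<'E'
from cell import arm, eyes, workorder
import cv2
s=arm.observe(); print(s, arm.grasp_offset)
for n in("scene","top"):
    d=eyes.get_image(n); cv2.imwrite(f"pics/{n}0.png",d["frame"]); print(n,d["intrinsics"],d["k1"],d["rvec"],d["tvec"])
E
```

```text
total 12
drwxr-xr-x  3 agent agent 4096 Dec  6 07:20 .
drwxr-xr-x 23 root  root  4096 Dec  6 07:20 ..
drwxr-xr-x  2 agent agent 4096 Dec  6 07:20 pics
{'clock': 0.0, 'joints': array([ 1.10036039,  0.43520513,  0.02498842,  1.57405924, -0.01159493,
        1.13393445, -0.07507147]), 'dq': array([-6.22653011e-04, -3.18536986e-04, -3.07198439e-04,  1.10059985e-04,
        3.73518750e-04, -9.83033321e-04,  1.22528170e-05]), 'joint_efforts': array([ 1.01323049e-04, -6.67851806e+01,  9.85081382e-01, -3.14464724e+01,
       -6.05336367e-02,  4.28683811e-02,  2.47434518e-04]), 'position': array([ 0.22451993, -0.5827797 ,  0.22597085]), 'ee_rot': array([-3.08724449e+00, -5.74205443e-01,  6.41018523e-04]), 'force': array([-0.52018282,  0.00480191, -0.38893113]), 'ft_torque': array([-0.02508377,  0.01672742, -0.00211201]), 'width': 0.9992378129650553} 0.0188
scene [[559.20748875   0.         321.59958717]
 [  0.         559.20748875 236.26137852]
 [  0.           0.           1.        ]] -0.034748747662190244 [ 0.7963432  -2.39786774  1.31225581] [0.37557024 0.28256106 0.72100264]
top [[532.13485843   0.         309.74278605]
 [  0.         532.13485843 240.11990892]
 [  0.           0.           1.        ]] -0.15831641784589226 [ 2.1266888  -2.15973479  0.13699141] [-0.04714615  0.56288528  1.08574485]
```

View pics/scene0.png

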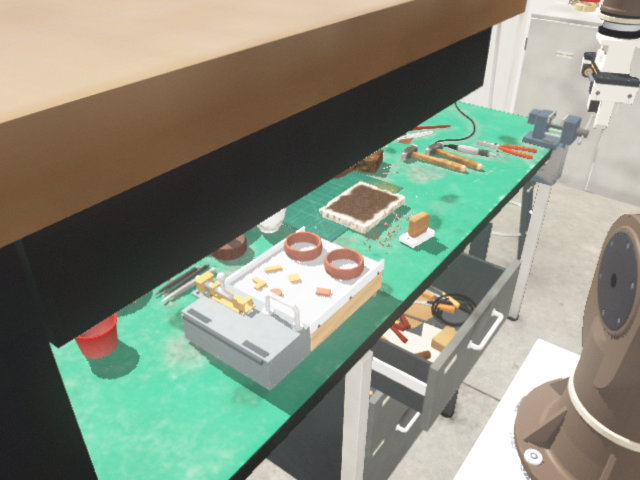

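View pics/top0.png

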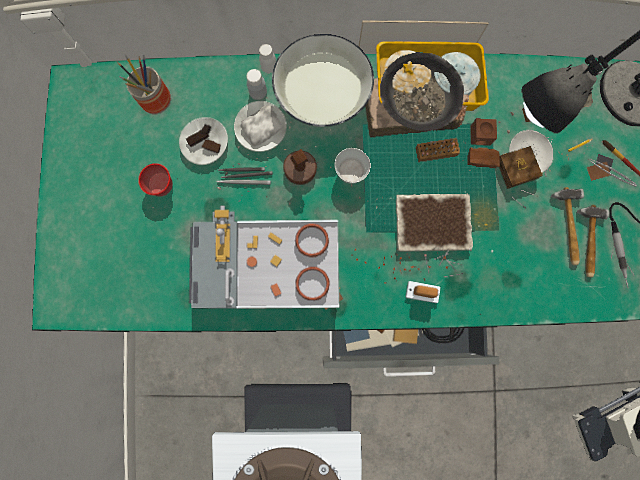

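```bash
cat > h.py <<'E'
import numpy as np, cv2
from scipy.spatial.transform import Rotation as R
from cell import arm, eyes, workorder
class Cam:
    def __init__(s,n):
        d=eyes.get_image(n); s.im=d["frame"]; s.K=np.array(d["intrinsics"]); s.k1=d["k1"]
        s.rv=np.array(d["rvec"]).ravel(); s.t=np.array(d["tvec"]).ravel(); s.R=R.from_rotvec(s.rv).as_matrix()
        s.c=-s.R.T@s.t; s.D=np.array([s.k1,0,0,0,0.])
    def ray(s,uv):
        p=cv2.undistortPointsIter(np.array([[uv]],float),s.K,s.D,None,None,(3,100,1e-12)).ravel()
        return s.R.T@np.array([p[0],p[1],1])
    def at(s,uv,z):
        d=s.ray(uv); return s.c+d*(z-s.c[2])/d[2]
    def px(s,P):
        return cv2.projectPoints(np.array(P,float).reshape(-1,3),s.rv,s.t,s.K,s.D)[0].reshape(-1,2)
def tri(c1,uv1,c2,uv2):
    a,b=c1.ray(uv1),c2.ray(uv2)
    l=np.linalg.lstsq(np.c_[a,-b],c2.c-c1.c,rcond=None)[0]
    p,q=c1.c+a*l[0],c2.c+b*l[1]
    return (p+q)/2,np.linalg.norm(p-q)
def crop(c,name,u0,v0,u1,v1,s):
    cv2.imwrite(f"pics/{name}.png",cv2.resize(c.im[v0:v1,u0:u1],None,fx=s,fy=s,interpolation=cv2.INTER_CUBIC))
def st():
    s=arm.observe(); r=R.from_rotvec(s["ee_rot"]); M=r.as_matrix()
    print("t%.2f"%s["clock"],"pos",np.round(s["position"]*1000,1),"toolx",np.round(M[:,0],3),"tooly",np.round(M[:,1],3),"z",np.round(M[:,2],3),"F",np.round(s["force"],1),"w%.1fmm"%(s["width"]*92)); return s
def go(P,yaw=None):
    """shift in tool axes mm to reach world P(m); yaw: wanted world angle deg of the tool y axis (mod 180)"""
    s=arm.observe(); M=R.from_rotvec(s["ee_rot"]).as_matrix()
    d=np.array(P)-s["position"]; print("to",np.round(np.array(P)*1000,1),"tool shift mm",np.round(M.T@d*1000,1),end=" ")
    if yaw is not None:
        cur=np.degrees(np.arctan2(M[1,1],M[0,1])); dy=(yaw-cur+90)%180-90
        # tool z points down: positive turn about tool z decreases world yaw
        print("turn deg about tool z %.1f"%(-dy if M[2,2]<0 else dy),"joint7",np.round(s["joints"][6],2))
    else: print()
E
python3 - <<'E'
from h import *
for n in("top","scene"):
    c=Cam(n); print(n,c.c)
    if n=="top": crop(c,"topA",180,190,350,320,4.7)
    else: crop(c,"scA",170,210,400,390,3.4)
    if n=="top": crop(c,"topB",380,180,500,320,4)
st()
E
```

```text
top [ 0.4052391  -0.06827909  1.15283291]
scene [0.03620337 0.5907326  0.62487029]
t0.20 pos [ 224.6 -582.9  226.3] toolx [ 0.933  0.36  -0.   ] tooly [ 0.36  -0.933 -0.001] z [-0.     0.001 -1.   ] F [0.4 1.  0. ] w92.0mm
```

View pics/topA.png

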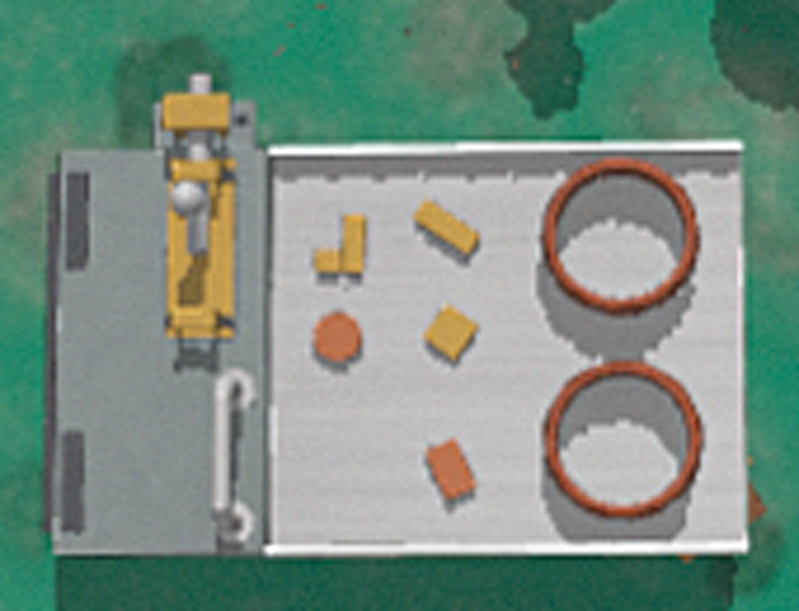

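View pics/scA.png

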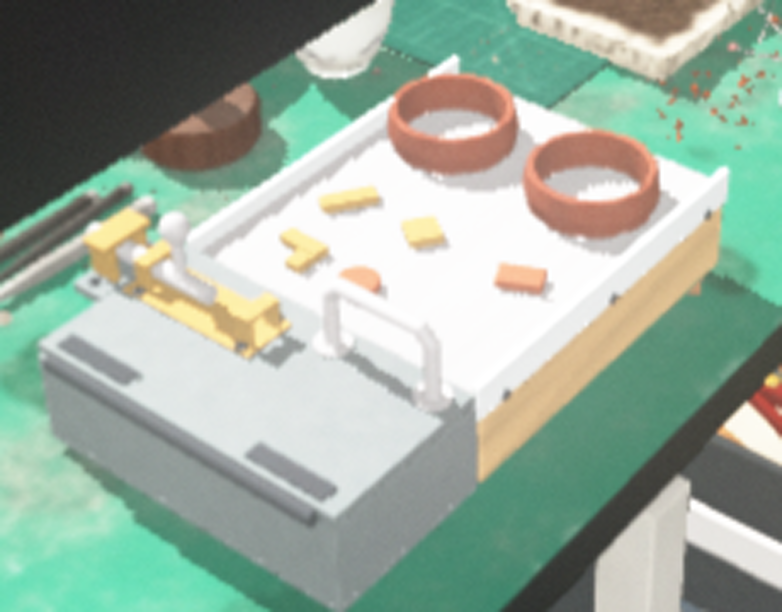

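View pics/topB.png

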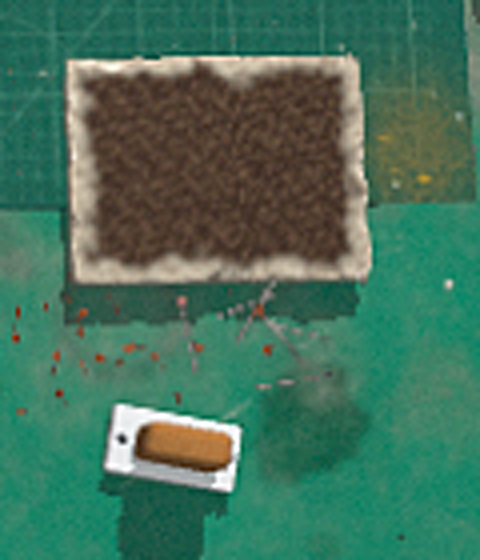

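```bash
python3 - <<'E'
from h import *
c=Cam("top"); sc=Cam("scene")
f=lambda u,v,o=(180,190),s=4.7:((u+.5)/s+o[0]-.5,(v+.5)/s+o[1]-.5)
print("rim corners"); 
Q=[c.at(f(*p),.065) for p in((268,148),(740,143),(745,552),(265,552))]
for q in Q: print(np.round(q*1000,1))
print(np.linalg.norm(Q[0]-Q[1]),np.linalg.norm(Q[1]-Q[2]))
hsv=cv2.cvtColor(c.im,cv2.COLOR_BGR2HSV)
m=cv2.inRange(hsv,(0,90,60),(14,255,230)); m[:, :290]=0; m[:,345:]=0; m[:215]=0; m[315:]=0
for k in cv2.findContours(m,cv2.RETR_EXTERNAL,cv2.CHAIN_APPROX_NONE)[0]:
    if cv2.contourArea(k)>200:
        e=cv2.fitEllipse(k); print("bangle",e,np.round(c.at(e[0],.077)*1000,1), 'diam',np.linalg.norm(c.at((e[0][0]-e[1][0]/2,e[0][1]),.077)-c.at((e[0][0]+e[1][0]/2,e[0][1]),.077)))
b=lambda u,v:f(u,v,(380,180),4)
T=np.array([c.at(b(*p),.022) for p in((68,60),(356,58),(370,278),(74,282))])
print("tile",np.round(T*1000,1),np.round(T.mean(0)*1000,1),np.linalg.norm(T[0]-T[1]),np.linalg.norm(T[1]-T[2]))
S=np.array([c.at(b(*p),.014) for p in((118,404),(242,424),(236,492),(104,474))])
print("scraper foot",np.round(S*1000,1),np.round(S.mean(0)*1000,1),np.linalg.norm(S[0]-S[1]),np.linalg.norm(S[1]-S[2]),"grip",c.at(b(185,446),.056))
g=lambda u,v:f(u,v,(170,210),3.4)
print("knob",tri(c,f(187,196),sc,g(172,226)))
for a,d in(((223,387),(335,295)),((221,510),(432,342))): print("bar end",tri(c,f(*a),sc,g(*d)))
print("keeper",c.at(f(195,112),.083), tri(c,f(195,112),sc,g(120,230)))
print("knob z.1005",c.at(f(187,196),.1005))
E
```

```text
rim corners
[601.   95.8  65. ]
[ 599.6 -113.4   65. ]
[ 420.1 -111.8   65. ]
[422.8  96.6  65. ]
0.20919624240152931 0.1795365285571128
bangle ((312.15380859375, 283.1649169921875), (32.4141845703125, 32.55001449584961), 104.63986206054688) [468.8 -59.8  77. ] diam 0.0655143370285159
bangle ((311.6646728515625, 239.75538635253906), (31.961427688598633, 32.29423522949219), 0.6187769174575806) [557.4 -60.2  77. ] diam 0.06527457813850568
tile [[ 661.5 -246.4   22. ]
 [ 660.9 -406.5   22. ]
 [ 539.1 -406.9   22. ]
 [ 539.7 -244.9   22. ]] [ 600.3 -326.2   22. ] 0.16002574128724112 0.12184688331389054
scraper foot [[ 474.3 -267.6   14. ]
 [ 462.2 -334.7   14. ]
 [ 425.8 -329.9   14. ]
 [ 437.  -258.8   14. ]] [ 449.8 -297.7   14. ] 0.06812319428040482 0.03669188664421175 grip [ 0.44934356 -0.29446679  0.056     ]
knob (array([0.57306184, 0.12414239, 0.1034466 ]), np.float64(0.002059206639819164))
bar end (array([0.49057723, 0.10886618, 0.09385204]), np.float64(0.005010483681130092))
bar end (array([0.43717722, 0.10889392, 0.09430401]), np.float64(0.007375490186056143))
keeper [0.6143809  0.12544476 0.083     ] (array([0.61239111, 0.12378015, 0.08338862]), np.float64(0.004814201680606282))
knob z.1005 [0.57435463 0.12535566 0.1005    ]
```

```bash
python3 - <<'E'
from h import *
go((.557,-.090,.17),90)
E
```

```text
to [557. -90. 170.] tool shift mm [ 487.4 -340.6   56.6] turn deg about tool z 21.1 joint7 -0.08
```

```bash
python3 -m inch '[[[0.63,40,-28,0,7],[0.63,40,-28,0,7],[0.63,40,-28,0,7],[0.63,0,0,0,0]]]' 30; python3 - <<'E'
from h import *
st();go((.557,-.090,.17),90)
E
```

```text
clock: 0.7
position: [0.3215, -0.471, 0.2254]
ee_rot: [-3.141, 0.03, 0.001]
force: [0.2, -0.3, 0.5]
width: 0.702
t0.70 pos [ 321.5 -471.   225.4] toolx [ 1.    -0.019 -0.001] tooly [-0.019 -1.    -0.   ] z [-0.001  0.    -1.   ] F [ 0.2 -0.3  0.5] w64.6mm
to [557. -90. 170.] tool shift mm [ 228.2 -385.4   55.4] turn deg about tool z -1.1 joint7 -0.69
```

```bash
python3 -m inch '[[[0.63,25,-42,0,-1],[0.63,25,-42,0,0],[0.63,25,-42,0,0],[0.63,25,-42,0,0],[0.63,25,-42,5,0],[0.63,25,-42,10,0],[0.63,25,-42,10,0],[0.63,25,-42,10,0],[0.63,20,-35,10,0],[0.63,0,0,0,0]]]' 30; python3 - <<'E'
from h import *
st();go((.557,-.090,.17),90)
E
```

```text
clock: 1.7
position: [0.544, -0.098, 0.1804]
ee_rot: [3.14, 0.009, 0.007]
force: [-0.3, -0.2, 0.1]
width: 0.368
t1.70 pos [544.  -98.  180.4] toolx [1.    0.005 0.005] tooly [ 0.005 -1.     0.002] z [ 0.005 -0.002 -1.   ] F [-0.3 -0.2  0.1] w33.8mm
to [557. -90. 170.] tool shift mm [13.  -7.9 10.4] turn deg about tool z 0.3 joint7 -1.54
```

```bash
python3 -m inch '[[[0.63,13,-8,15,0],[0.63,0,0,40,0],[0.63,0,0,28,0],[0.63,0,0,0,0]]]' 30; python3 - <<'E'
from h import *
st();go((.557,-.090,.060),90)
c=Cam("top"); crop(c,"a1",180,190,350,320,4.7);c=Cam("scene"); crop(c,"a2",170,150,400,330,3.4)
E
```

```text
clock: 2.1
position: [0.5598, -0.0888, 0.0961]
ee_rot: [3.139, 0.019, 0.012]
force: [-0.6, -1.8, -0.3]
width: 0.371
t2.10 pos [559.8 -88.8  96.1] toolx [1.    0.012 0.008] tooly [ 0.012 -1.     0.002] z [ 0.008 -0.002 -1.   ] F [-0.6 -1.8 -0.3] w34.1mm
to [557. -90.  60.] tool shift mm [-3.1  1.  36.1] turn deg about tool z 0.7 joint7 -1.58
```

View pics/a2.png

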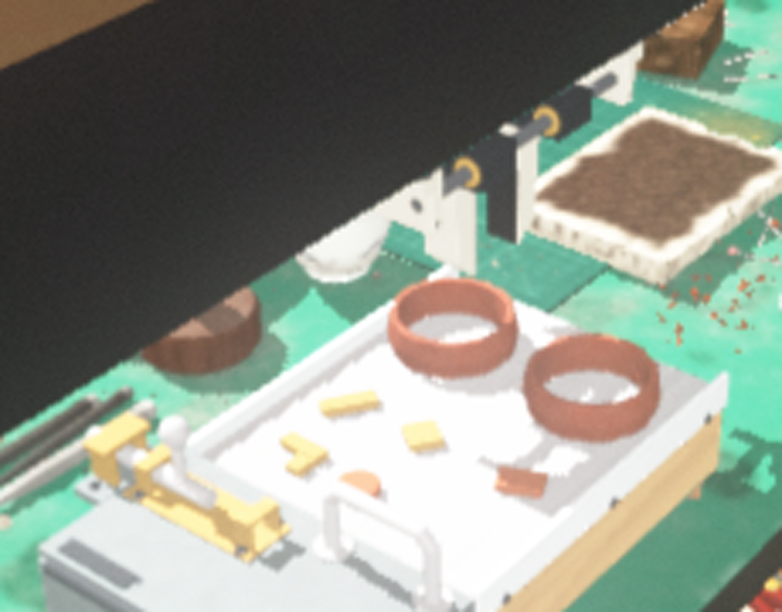

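View pics/a1.png

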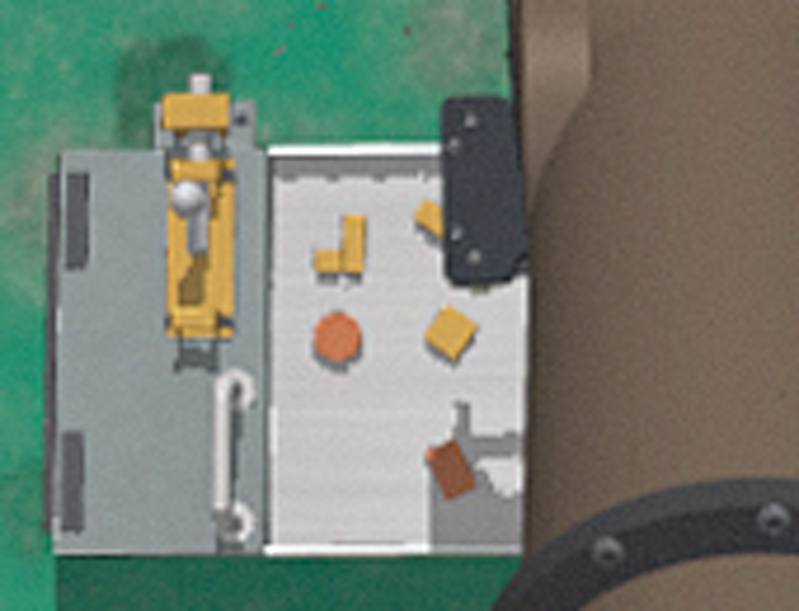

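```bash
python3 -m inch '[[[0.63,-3,1,20,0],[0.63,0,0,14,0],[0.63,0,0,0,0],[1,0,0,0,0],[1,0,0,0,0],[1,0,0,0,0],[1,0,0,0,0]]]' 25; python3 - <<'E'
from h import *
st();
c=Cam("scene"); crop(c,"a3",170,150,400,330,3.4)
E
```

```text
clock: 2.9
position: [0.5645, -0.0923, 0.0731]
ee_rot: [3.137, 0.015, 0.038]
force: [-3.4, 1.0, -0.0]
width: 0.085
t2.90 pos [564.5 -92.3  73.1] toolx [1.    0.01  0.024] tooly [ 0.01  -1.     0.004] z [ 0.024 -0.004 -1.   ] F [-3.4  1.  -0. ] w7.8mm
```

View pics/a3.png

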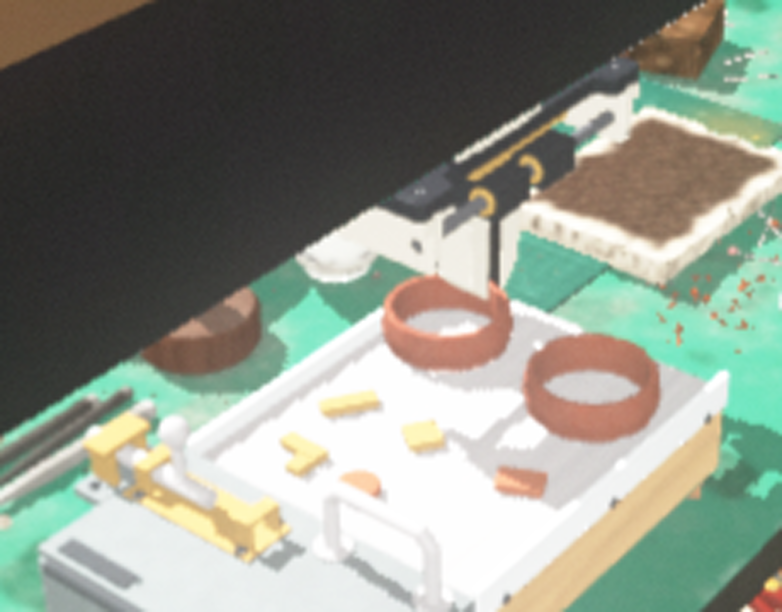

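```bash
python3 - <<'E'
from h import *
s=st();print(np.round(s["joints"],3),np.round(s["joint_efforts"],1))
c=Cam("top"); cv2.imwrite("pics/a4.png",c.im)
c=Cam("scene"); cv2.imwrite("pics/a5.png",c.im)
E
```

```text
t2.95 pos [564.2 -92.1  73. ] toolx [1.    0.01  0.024] tooly [ 0.01  -1.     0.004] z [ 0.024 -0.004 -1.   ] F [-1.5  0.6  0.6] w7.5mm
[ 0.155  0.514 -0.122  1.884  0.095  0.725 -1.582] [  0.8 -65.3  -0.4 -25.2   0.3  -0.9  -0.1]
```

View pics/a4.png

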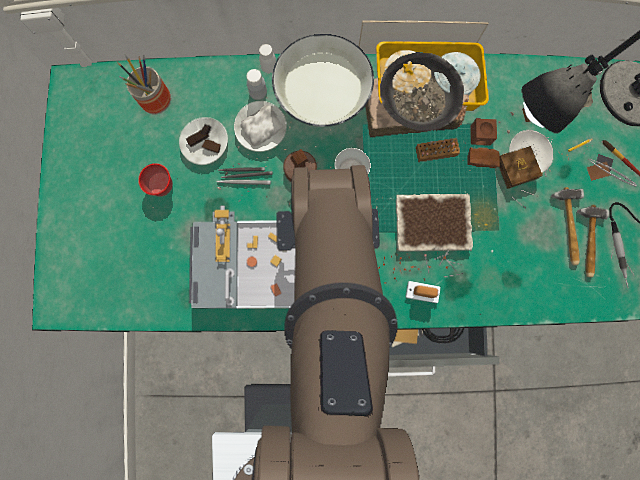

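View pics/a5.png

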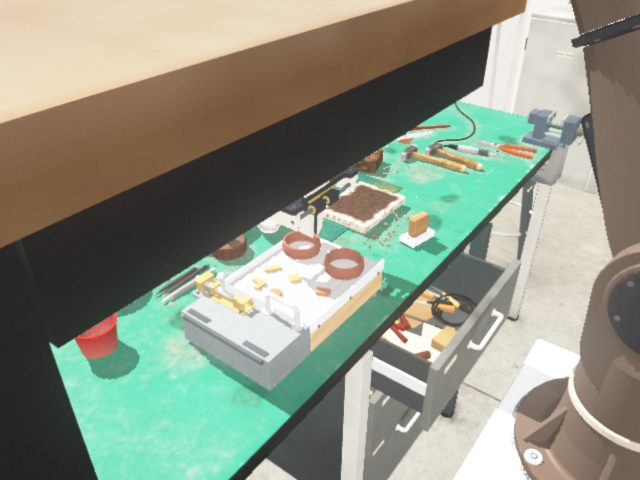

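```bash
python3 -m inch '[[[0.63,0,0,0,0],[0.63,0,0,0,0],[0.63,0,0,0,0],[0.63,0,0,0,0]]]' 25; python3 - <<'E'
from h import *
s=st();print(np.round(s["joints"],3),np.round(s["joint_efforts"],1))
E
python3 -m inch '[[[0.63,0,0,-5,0],[0.63,0,0,0,0]]]' 25; python3 - <<'E'
from h import *
s=st();print(np.round(s["joints"],3),np.round(s["joint_efforts"],1))
E
python3 -m inch '[[[0.63,0,0,10,0]]]' 25; python3 - <<'E'
from h import *
s=st();print(np.round(s["joints"],3),np.round(s["joint_efforts"],1))
E
```

```text
clock: 3.45
position: [0.565, -0.0926, 0.073]
ee_rot: [3.137, 0.015, 0.039]
force: [0.1, 1.1, 0.0]
width: 0.357
t3.45 pos [565.  -92.6  73. ] toolx [1.    0.01  0.025] tooly [ 0.01  -1.     0.005] z [ 0.025 -0.005 -1.   ] F [0.1 1.1 0. ] w32.9mm
[ 0.155  0.514 -0.122  1.884  0.095  0.724 -1.582] [ -0.  -65.1  -1.3 -23.8   0.   -0.2  -0. ]
clock: 3.65
position: [0.5649, -0.0927, 0.0783]
ee_rot: [3.137, 0.015, 0.039]
force: [0.9, 0.2, 0.5]
width: 0.369
t3.65 pos [564.9 -92.7  78.3] toolx [1.    0.01  0.025] tooly [ 0.009 -1.     0.005] z [ 0.025 -0.005 -1.   ] F [0.9 0.2 0.5] w34.0mm
[ 0.156  0.507 -0.123  1.879  0.094  0.735 -1.58 ] [  0.  -64.5  -1.2 -23.8  -0.   -0.    0. ]
clock: 3.75
position: [0.5662, -0.0929, 0.0692]
ee_rot: [3.136, 0.015, 0.043]
force: [1.1, 0.2, 0.4]
width: 0.368
t3.75 pos [566.2 -92.9  69.2] toolx [1.    0.009 0.028] tooly [ 0.009 -1.     0.005] z [ 0.028 -0.005 -1.   ] F [1.1 0.2 0.4] w33.9mm
[ 0.155  0.52  -0.121  1.886  0.097  0.713 -1.583] [  0.2 -66.9  -1.3 -23.7  -0.1   0.7   0.1]
```

```bash
python3 -m inch '[[[0.63,-9,-2,0,0],[0.63,0,0,9,0],[0.63,0,0,0,0]]]' 25; python3 - <<'E'
from h import *
s=st();go((.557,-.091,.060),90)
E
```

```text
clock: 4.05
position: [0.5552, -0.0907, 0.0573]
ee_rot: [3.137, 0.015, 0.039]
force: [-1.5, -0.6, -0.1]
width: 0.367
t4.05 pos [555.2 -90.7  57.3] toolx [1.    0.01  0.025] tooly [ 0.009 -1.     0.005] z [ 0.025 -0.005 -1.   ] F [-1.5 -0.6 -0.1] w33.7mm
to [557. -91.  60.] tool shift mm [ 1.9  0.3 -2.7] turn deg about tool z 0.5 joint7 -1.59
```

```bash
python3 -m inch '[[[0.63,0,0,-2,0],[1,0,0,0,0],[1,0,0,0,0],[1,0,0,0,0],[1,0,0,-15,0],[1,0,0,-20,0],[1,0,0,-20,0],[1,0,0,-20,0],[1,0,0,0,0]]]' 25; python3 - <<'E'
from h import *
s=st();
c=Cam("scene"); crop(c,"a6",170,150,400,330,3.4)
go((.6,-.287-.03,.13),90)
E
```

```text
clock: 4.95
position: [0.5531, -0.0903, 0.1365]
ee_rot: [3.137, 0.015, 0.037]
force: [0.2, -0.0, -0.1]
width: 0.115
t4.95 pos [553.1 -90.3 136.5] toolx [1.    0.01  0.023] tooly [ 0.01  -1.     0.005] z [ 0.023 -0.004 -1.   ] F [ 0.2 -0.  -0.1] w10.6mm
to [ 600. -317.  130.] tool shift mm [ 45.3 227.1   7.2] turn deg about tool z 0.5 joint7 -1.57
```

View pics/a6.png

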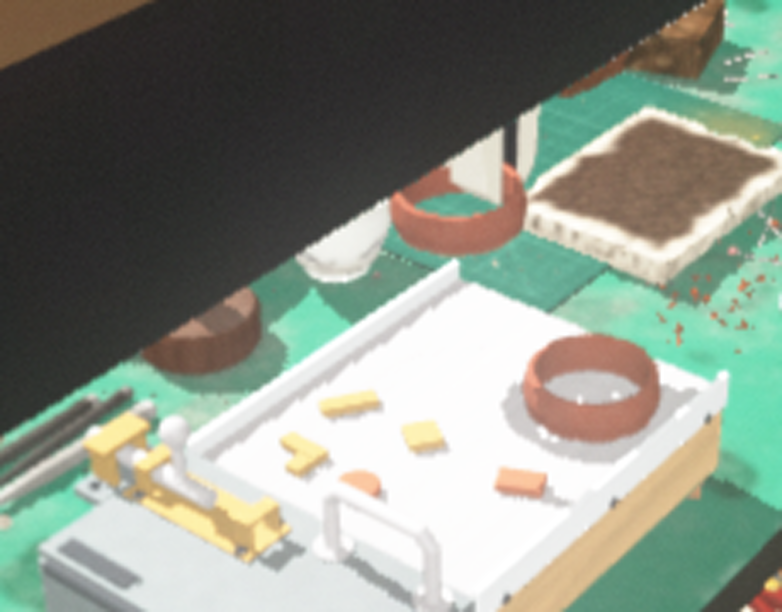

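```bash
python3 -m inch '[[[1,5,20,0,0],[1,8,35,0,0],[1,8,40,0,0],[1,8,40,0,0],[1,8,40,0,0],[1,5,30,0,0],[1,3,15,0,0],[1,0,0,0,0]]]' 25; python3 - <<'E'
from h import *
s=st();
go((.6,-.287-.03,.08),90)
E
```

```text
clock: 5.8
position: [0.598, -0.3142, 0.1271]
ee_rot: [3.141, 0.024, 0.018]
force: [0.0, 0.4, -1.8]
width: 0.115
t5.80 pos [ 598.  -314.2  127.1] toolx [1.    0.015 0.011] tooly [ 0.015 -1.     0.001] z [ 0.011 -0.    -1.   ] F [ 0.   0.4 -1.8] w10.6mm
to [ 600. -317.   80.] tool shift mm [ 1.4  2.8 47.2] turn deg about tool z 0.9 joint7 -1.2
```

```bash
python3 -m inch '[[[1,1,2,20,0.5],[1,0,1,20,0.5],[1,0,0,20,0],[1,0,0,18,0],[1,0,0,14,0],[1,0,0,0,0]]]' 25; python3 - <<'E'
from h import *
s=st();
c=Cam("scene"); crop(c,"a7",300,150,460,270,4.7)
c=Cam("top"); crop(c,"a7t",380,160,520,280,5)
go((.6,-.287-.03,.027),90)
E
```

```text
clock: 6.4
position: [0.6005, -0.3032, 0.0299]
ee_rot: [-3.134, -0.01, -0.015]
force: [-1.0, -0.4, -0.7]
width: 0.117
t6.40 pos [ 600.5 -303.2   29.9] toolx [1.    0.007 0.01 ] tooly [ 0.007 -1.    -0.008] z [ 0.009  0.008 -1.   ] F [-1.  -0.4 -0.7] w10.8mm
to [ 600. -317.   27.] tool shift mm [-2.1 12.8  5. ] turn deg about tool z 0.4 joint7 -1.23
```

View pics/a7.png

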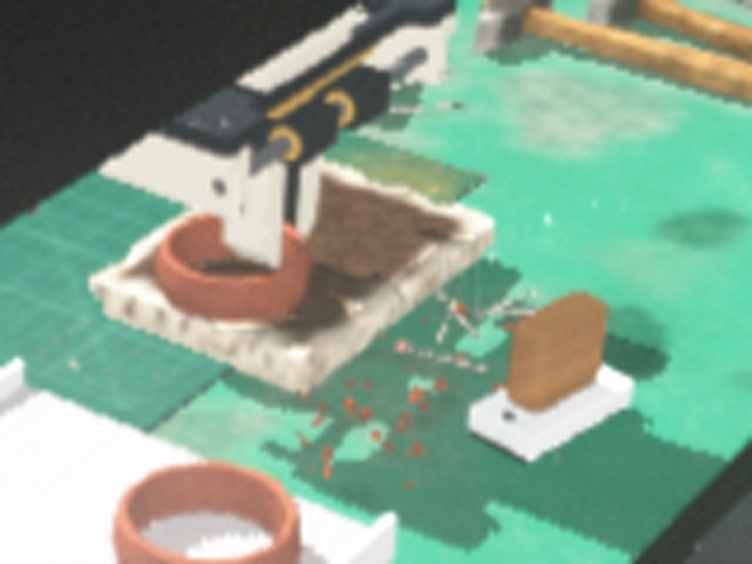

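```bash
python3 -m inch '[[[1,-1,7,-1,0],[1,0,6,0,0],[1,0,0,0,0]]]' 25; python3 - <<'E'
from h import *
s=st();
go((.6,-.287-.03,.027),90)
E
```

```text
clock: 6.8
position: [0.6027, -0.3191, 0.0362]
ee_rot: [-3.137, -0.01, -0.026]
force: [0.3, -1.4, 0.8]
width: 0.117
t6.80 pos [ 602.7 -319.1   36.2] toolx [1.    0.006 0.017] tooly [ 0.006 -1.    -0.004] z [ 0.017  0.004 -1.   ] F [ 0.3 -1.4  0.8] w10.7mm
to [ 600. -317.   27.] tool shift mm [-2.8 -2.   9.2] turn deg about tool z 0.4 joint7 -1.2
```

```bash
python3 -m inch '[[[1,-2,-1,4,0],[1,0,0,0,0],[1,0,0,3,0],[1,0,0,0,0]]]' 25; python3 - <<'E'
from h import *
s=st();
go((.6,-.287-.03,.027),90)
E
```

```text
clock: 7.2
position: [0.6008, -0.319, 0.0297]
ee_rot: [-3.138, -0.008, -0.028]
force: [0.0, 0.2, -0.1]
width: 0.12
t7.20 pos [ 600.8 -319.    29.7] toolx [1.    0.005 0.018] tooly [ 0.005 -1.    -0.003] z [ 0.018  0.004 -1.   ] F [ 0.   0.2 -0.1] w11.0mm
to [ 600. -317.   27.] tool shift mm [-0.8 -2.   2.6] turn deg about tool z 0.3 joint7 -1.21
```

```bash
python3 -m inch '[[[1,0,0,2,0],[1,0,0,0,0],[1,0,0,1,0],[1,0,0,0,0]]]' 25; python3 - <<'E'
from h import *
s=st();
E
python3 -m inch '[[[0.7,0,0,0,0],[0.7,0,0,0,0],[0.7,0,0,0,0],[0.7,0,0,-15,0],[0.7,0,0,-30,0],[0.7,0,0,-30,0],[0.7,0,0,-20,0],[0.63,0,0,0,0]]]' 25; python3 - <<'E'
from h import *
s=st();
go((.468,-.090,.115),90)
c=Cam("scene"); crop(c,"a8",170,150,400,330,3.4)
E
```

```text
clock: 7.6
position: [0.6012, -0.319, 0.0271]
ee_rot: [-3.138, -0.008, -0.029]
force: [-1.1, 0.3, 1.1]
width: 0.119
t7.60 pos [ 601.2 -319.    27.1] toolx [1.    0.005 0.019] tooly [ 0.005 -1.    -0.003] z [ 0.019  0.003 -1.   ] F [-1.1  0.3  1.1] w10.9mm
clock: 8.4
position: [0.5994, -0.3187, 0.1284]
ee_rot: [-3.138, -0.009, -0.029]
force: [0.5, -0.0, 0.1]
width: 0.34
t8.40 pos [ 599.4 -318.7  128.4] toolx [1.    0.006 0.018] tooly [ 0.006 -1.    -0.004] z [ 0.018  0.004 -1.   ] F [ 0.5 -0.   0.1] w31.3mm
to [468. -90. 115.] tool shift mm [-130.3 -229.5   11.9] turn deg about tool z 0.3 joint7 -1.19
```

View pics/a8.png

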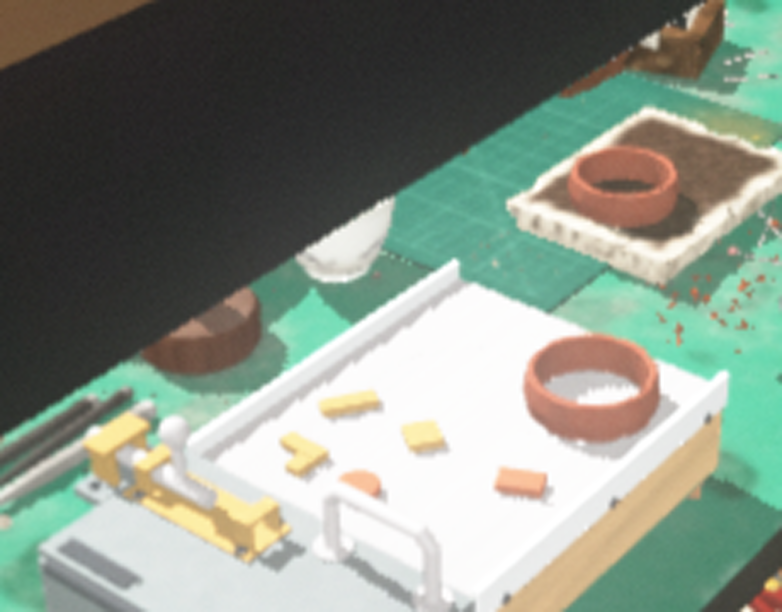

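```bash
python3 -m inch '[[[0.63,-9,-16,0,0],[0.63,-18,-32,0,0],[0.63,-18,-32,0,0],[0.63,-18,-32,0,0],[0.63,-18,-32,0,0],[0.63,-18,-32,0,0],[0.63,-15,-27,0,0],[0.63,-10,-16,0,0],[0.63,-5,-8,0,0],[0.63,0,0,0,0],[0.63,0,0,0,0]]]' 25; python3 - <<'E'
from h import *
s=st();
go((.4685,-.090,.115),90)
E
```

```text
clock: 9.55
position: [0.4582, -0.0849, 0.1198]
ee_rot: [-3.137, -0.008, -0.012]
force: [0.3, 0.1, 0.1]
width: 0.371
t9.55 pos [458.2 -84.9 119.8] toolx [1.    0.005 0.008] tooly [ 0.005 -1.    -0.005] z [ 0.008  0.005 -1.   ] F [0.3 0.1 0.1] w34.2mm
to [468.5 -90.  115. ] tool shift mm [10.2  5.1  4.8] turn deg about tool z 0.3 joint7 -1.56
```

```bash
python3 -m inch '[[[0.63,8,4,5,0],[0.63,2,1,10,0],[0.63,0,0,10,0],[0.63,0,0,0,0]]]' 25; python3 - <<'E'
from h import *
s=st();
go((.4685,-.090,.058),90)
c=Cam("scene"); crop(c,"a9",170,150,400,330,3.4)
E
```

```text
clock: 9.95
position: [0.4712, -0.0937, 0.092]
ee_rot: [-3.138, -0.0, -0.013]
force: [-0.2, -0.4, -0.7]
width: 0.366
t9.95 pos [471.2 -93.7  92. ] toolx [1.    0.    0.008] tooly [ 0.    -1.    -0.004] z [ 0.008  0.004 -1.   ] F [-0.2 -0.4 -0.7] w33.7mm
to [468.5 -90.   58. ] tool shift mm [-3.  -3.6 34. ] turn deg about tool z 0.0 joint7 -1.56
```

View pics/a9.png

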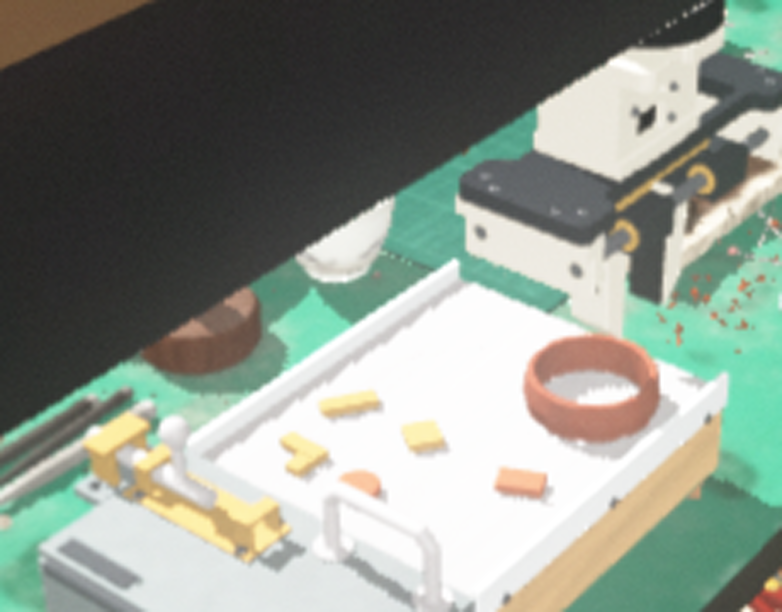

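```bash
python3 -m inch '[[[0.63,-3,-3,2,0],[0.63,0,0,8,0],[0.63,0,0,8,0],[0.63,0,0,6,0],[0.63,0,0,0,0]]]' 25; python3 - <<'E'
from h import *
s=st();
go((.4685,-.090,.058),90)
E
```

```text
clock: 10.5
position: [0.468, -0.0901, 0.0664]
ee_rot: [-3.138, -0.001, -0.014]
force: [-0.1, 0.7, 0.3]
width: 0.371
t10.50 pos [468.  -90.1  66.4] toolx [1.    0.    0.009] tooly [ 0.    -1.    -0.004] z [ 0.009  0.004 -1.   ] F [-0.1  0.7  0.3] w34.1mm
to [468.5 -90.   58. ] tool shift mm [ 0.4 -0.1  8.4] turn deg about tool z 0.0 joint7 -1.58
```

```bash
python3 -m inch '[[[0.63,0,0,7,0],[0.63,0,0,0,0],[1,0,0,0,0],[1,0,0,0,0],[1,0,0,0,0],[1,0,0,-15,0],[1,0,0,-20,0],[1,0,0,-20,0],[1,0,0,-15,0],[1,0,0,0,0],[1,0,0,0,0]]]' 25; python3 - <<'E'
from h import *
s=st();
go((.6,-.366-.03,.12),90)
E
```

```text
clock: 11.6
position: [0.4674, -0.0904, 0.1315]
ee_rot: [-3.138, -0.001, -0.014]
force: [-0.3, -0.1, -0.4]
width: 0.102
t11.60 pos [467.4 -90.4 131.5] toolx [1.    0.    0.009] tooly [ 0.    -1.    -0.004] z [ 0.009  0.004 -1.   ] F [-0.3 -0.1 -0.4] w9.4mm
to [ 600. -396.  120.] tool shift mm [132.4 305.7  11.6] turn deg about tool z 0.0 joint7 -1.55
```

```bash
python3 -m inch '[[[1,7,15,0,0],[1,14,32,0,0],[1,16,38,0,0],[1,16,38,0,0],[1,16,38,0,0],[1,16,38,0,0],[1,16,38,0,0],[1,13,30,0,0],[1,8,18,0,0],[1,3,8,0,0],[1,0,0,0,0],[1,0,0,0,0]]]' 25; python3 - <<'E'
from h import *
s=st();
go((.6,-.366-.03,.08),90)
c=Cam("scene"); crop(c,"b1",250,120,450,270,3.8)
E
```

```text
clock: 12.8
position: [0.5916, -0.3898, 0.1137]
ee_rot: [-3.131, -0.01, 0.013]
force: [-1.0, -0.0, -0.9]
width: 0.1
t12.80 pos [ 591.6 -389.8  113.7] toolx [ 1.     0.007 -0.008] tooly [ 0.007 -1.    -0.01 ] z [-0.008  0.01  -1.   ] F [-1.  -0.  -0.9] w9.2mm
to [ 600. -396.   80.] tool shift mm [ 8.7  6.6 33.6] turn deg about tool z 0.4 joint7 -1.09
```

View pics/b1.png

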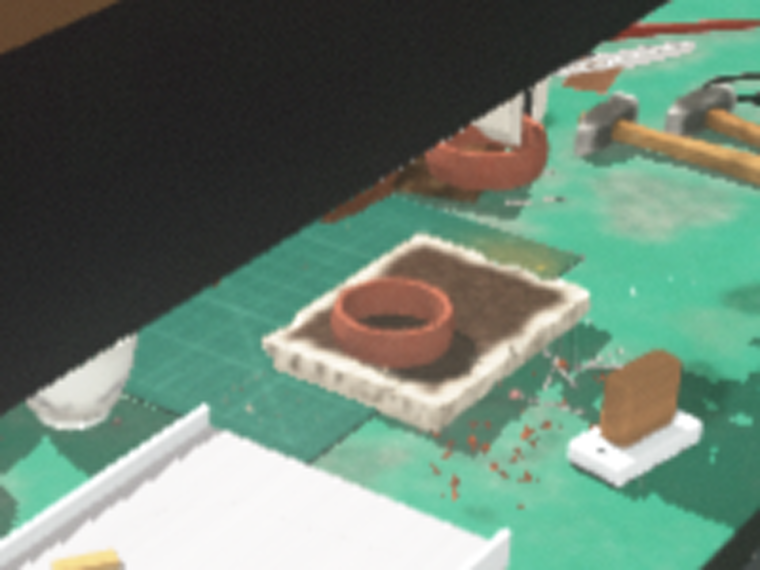

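```bash
python3 -m inch '[[[1,6,4,5,0],[1,2,2,12,0],[1,0,0,14,0],[1,0,0,14,0],[1,0,0,12,0],[1,0,0,8,0],[1,0,0,4,0],[1,0,0,0,0],[1,0,0,0,0]]]' 25; python3 - <<'E'
from h import *
s=st();
go((.6,-.366-.03,.028),90)
E
```

```text
clock: 13.75
position: [0.5991, -0.3902, 0.0374]
ee_rot: [-3.128, -0.018, 0.016]
force: [-0.7, -0.6, -0.9]
width: 0.097
t13.75 pos [ 599.1 -390.2   37.4] toolx [ 1.     0.011 -0.01 ] tooly [ 0.011 -1.    -0.014] z [-0.01   0.013 -1.   ] F [-0.7 -0.6 -0.9] w8.9mm
to [ 600. -396.   28.] tool shift mm [0.9 6.  9.3] turn deg about tool z 0.6 joint7 -1.1
```

```bash
python3 -m inch '[[[1,1,6,0,0],[1,0,0,0,0],[1,0,0,4,0],[1,0,0,0,0]]]' 25; python3 - <<'E'
from h import *
s=st();
go((.6,-.366-.03,.028),90)
c=Cam("scene"); crop(c,"b2",300,150,460,270,4.7)
E
```

```text
clock: 14.15
position: [0.6012, -0.3979, 0.035]
ee_rot: [-3.13, -0.017, 0.012]
force: [-0.2, 0.9, -1.0]
width: 0.098
t14.15 pos [ 601.2 -397.9   35. ] toolx [ 1.     0.011 -0.008] tooly [ 0.011 -1.    -0.012] z [-0.008  0.011 -1.   ] F [-0.2  0.9 -1. ] w9.0mm
to [ 600. -396.   28.] tool shift mm [-1.1 -1.8  7.1] turn deg about tool z 0.6 joint7 -1.09
```

View pics/b2.png

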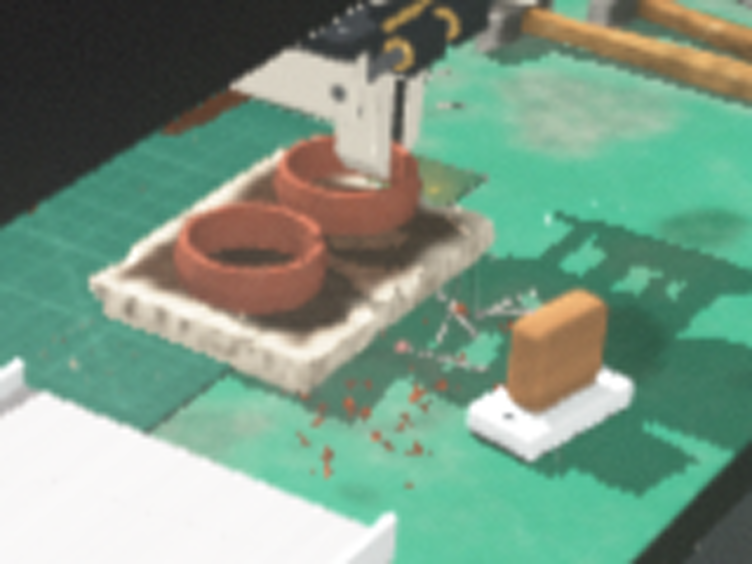

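```bash
python3 -m inch '[[[1,-1,-2,3,0],[1,0,0,0,0],[1,0,0,3,0],[1,0,0,0,0],[1,0,0,1,0],[1,0,0,0,0]]]' 25; python3 - <<'E'
from h import *
s=st();
go((.6,-.366-.03,.028),90)
E
```

```text
clock: 14.8
position: [0.6008, -0.3959, 0.0299]
ee_rot: [-3.131, -0.017, 0.009]
force: [-1.3, 1.6, 0.9]
width: 0.097
t14.80 pos [ 600.8 -395.9   29.9] toolx [ 1.     0.011 -0.006] tooly [ 0.011 -1.    -0.01 ] z [-0.006  0.01  -1.   ] F [-1.3  1.6  0.9] w9.0mm
to [ 600. -396.   28.] tool shift mm [-0.8  0.1  1.9] turn deg about tool z 0.6 joint7 -1.09
```

```bash
python3 -m inch '[[[1,0,0,1.5,0],[1,0,0,0,0],[0.7,0,0,0,0],[0.7,0,0,0,0],[0.7,0,0,0,0],[0.7,0,0,-15,0],[0.7,0,0,-30,0],[0.7,0,0,-40,0],[0.7,0,0,-40,0],[0.7,0,-20,-40,0],[0.7,0,-30,0,0],[0.7,0,-40,0,0]]]' 25;  python3 -m inch '[[[0.7,0,-48,0,0],[0.7,0,-48,0,0],[0.7,0,-48,0,0],[0.7,0,-48,0,0],[0.7,-5,-48,0,0],[0.7,-5,-40,0,0],[0.7,-5,-40,0,0],[0.7,0,-40,0,0],[0.7,0,-20,0,0],[0.7,0,0,0,0]]]'; python3 - <<'E'
from h import *
s=st();
c=Cam("top"); crop(c,"b3",380,180,500,280,6)
E
```

```text
clock: 16.0
position: [0.5989, -0.3131, 0.206]
ee_rot: [-3.135, -0.001, 0.008]
force: [-0.1, 0.5, -0.1]
width: 0.295
clock: 17.0
position: [0.5831, 0.0885, 0.2222]
ee_rot: [-3.134, -0.013, -0.018]
force: [-0.7, 0.0, -0.5]
width: 0.3
t17.00 pos [583.1  88.5 222.2] toolx [1.    0.008 0.011] tooly [ 0.008 -1.    -0.007] z [ 0.011  0.007 -1.   ] F [-0.7  0.  -0.5] w27.6mm
```

View pics/b3.png

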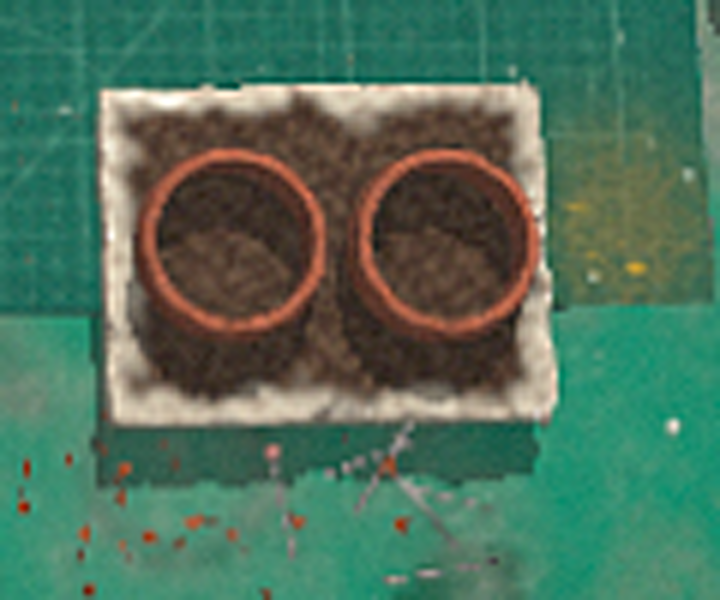

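```bash
python3 - <<'E'
from h import *
c=Cam("top")
for p in((232,241),(449,243),(541,243)): print(c.at((p[0]/6+380,p[1]/6+180),.044))
print(c.at((545/6+380,243/6+180),.022))
go((.574,.125,.14),0)
E
```

```text
[ 0.60041851 -0.28790422  0.044     ]
[ 0.59860971 -0.36608838  0.044     ]
[ 0.59816348 -0.39963844  0.044     ]
[ 0.60197166 -0.40770677  0.022     ]
to [574. 125. 140.] tool shift mm [-10.4 -40.1  82. ] turn deg about tool z -89.8 joint7 -1.87
```

```bash
python3 -m inch '[[[0.7,-6,-16,15,0],[0.7,-3,-14,20,0],[0.7,0,-6,20,0],[0.7,0,0,15,0],[0.7,0,0,5,0],[0.7,0,0,0,0],[0.7,0,0,0,0]]]'; python3 - <<'E'
from h import *
s=st();
go((.574,.125,.088),90)
c=Cam("top"); crop(c,"b4",180,190,350,320,4.7)
c=Cam("scene"); crop(c,"b5",170,150,400,330,3.4)
E
```

```text
clock: 17.8
position: [0.5794, 0.1055, 0.1478]
ee_rot: [3.14, -0.025, 0.026]
force: [-0.0, 0.1, 0.3]
width: 0.299
t17.80 pos [579.4 105.5 147.8] toolx [ 1.    -0.016  0.017] tooly [-0.016 -1.     0.001] z [ 0.017 -0.002 -1.   ] F [-0.   0.1  0.3] w27.5mm
to [574. 125.  88.] tool shift mm [ -6.7 -19.5  59.7] turn deg about tool z -0.9 joint7 -1.96
```

View pics/b5.png

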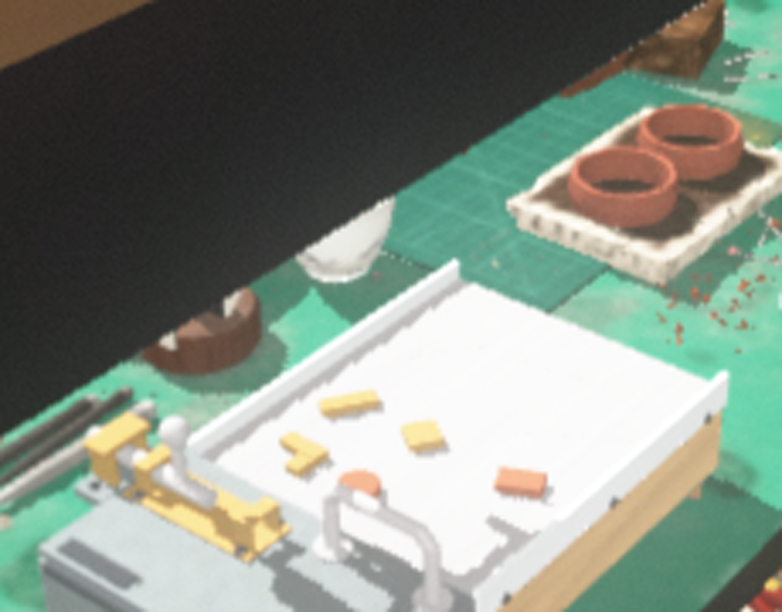

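```bash
python3 -m inch '[[[0.7,-4,-10,10,-1],[0.7,-3,-8,10,0],[0.7,0,-2,10,0],[0.7,0,0,8,0],[0.7,0,0,0,0],[0.7,0,0,0,0]]]'; python3 - <<'E'
from h import *
s=st();
go((.574,.125,.088),90)
c=Cam("scene"); crop(c,"b6",170,210,400,390,3.4)
E
```

```text
clock: 18.5
position: [0.5728, 0.1289, 0.1072]
ee_rot: [3.141, 0.008, 0.028]
force: [0.3, 0.5, 0.4]
width: 0.299
t18.50 pos [572.8 128.9 107.2] toolx [1.    0.005 0.018] tooly [ 0.005 -1.     0.001] z [ 0.018 -0.001 -1.   ] F [0.3 0.5 0.4] w27.5mm
to [574. 125.  88.] tool shift mm [ 0.9  3.9 19.2] turn deg about tool z 0.3 joint7 -2.0
```

View pics/b6.png

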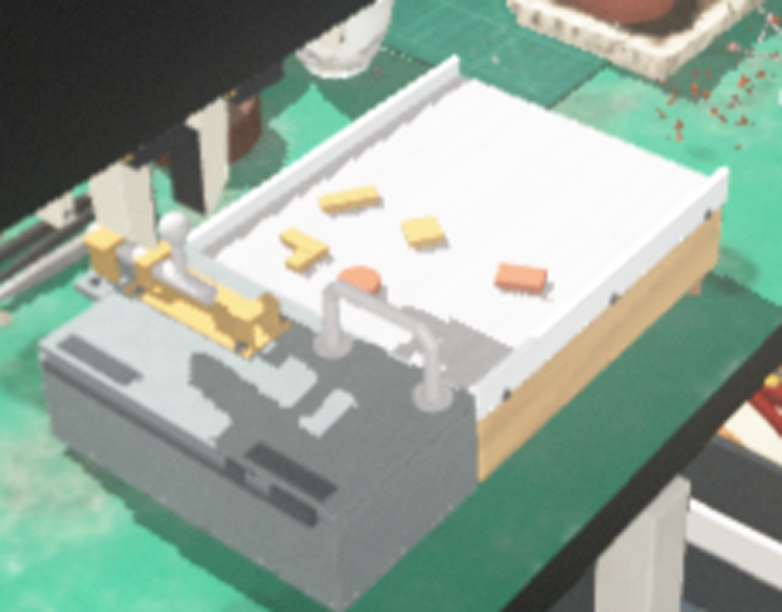

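```bash
python3 -m inch '[[[0.7,1,4,0,0],[0.7,0,0,0,0],[0.7,0,0,10,0],[0.7,0,0,8,0],[0.7,0,0,0,0]]]'; python3 - <<'E'
from h import *
s=st();
go((.574,.125,.088),90)
E
```

```text
clock: 19.05
position: [0.5753, 0.1235, 0.0888]
ee_rot: [3.141, 0.005, 0.032]
force: [-0.1, 0.3, 0.4]
width: 0.298
t19.05 pos [575.3 123.5  88.8] toolx [1.    0.003 0.02 ] tooly [ 0.003 -1.     0.001] z [ 0.02  -0.001 -1.   ] F [-0.1  0.3  0.4] w27.5mm
to [574. 125.  88.] tool shift mm [-1.3 -1.5  0.7] turn deg about tool z 0.2 joint7 -1.99
```

```bash
python3 -m inch '[[[0.7,-1,-1,0,0],[1,0,0,0,0],[1,0,0,0,0],[1,0,0,0,0],[1,0,0,0,0],[1,-4,0,0,0],[1,-6,0,0,0],[1,0,0,0,0]]]' 25; python3 - <<'E'
from h import *
s=st();
E
```

```text
clock: 19.85
position: [0.5638, 0.1245, 0.0883]
ee_rot: [3.141, 0.005, 0.033]
force: [-1.9, -0.1, -0.6]
width: 0.142
t19.85 pos [563.8 124.5  88.3] toolx [1.    0.003 0.021] tooly [ 0.003 -1.     0.001] z [ 0.021 -0.001 -1.   ] F [-1.9 -0.1 -0.6] w13.0mm
```

```bash
python3 -m inch '[[[1,-6,0,0,0],[1,-6,0,0,0],[1,-6,0,0,0],[1,-5,0,0,0],[1,-3,0,0,0],[1,0,0,0,0]]]' 25; python3 - <<'E'
from h import *
s=st();
c=Cam("scene"); crop(c,"b7",170,210,400,390,3.4)
E
```

```text
clock: 20.45
position: [0.5364, 0.1247, 0.0884]
ee_rot: [-3.141, -0.006, -0.037]
force: [4.3, -0.2, -3.4]
width: 0.142
t20.45 pos [536.4 124.7  88.4] toolx [1.    0.004 0.024] tooly [ 0.004 -1.    -0.   ] z [ 0.024  0.    -1.   ] F [ 4.3 -0.2 -3.4] w13.1mm
```

View pics/b7.png

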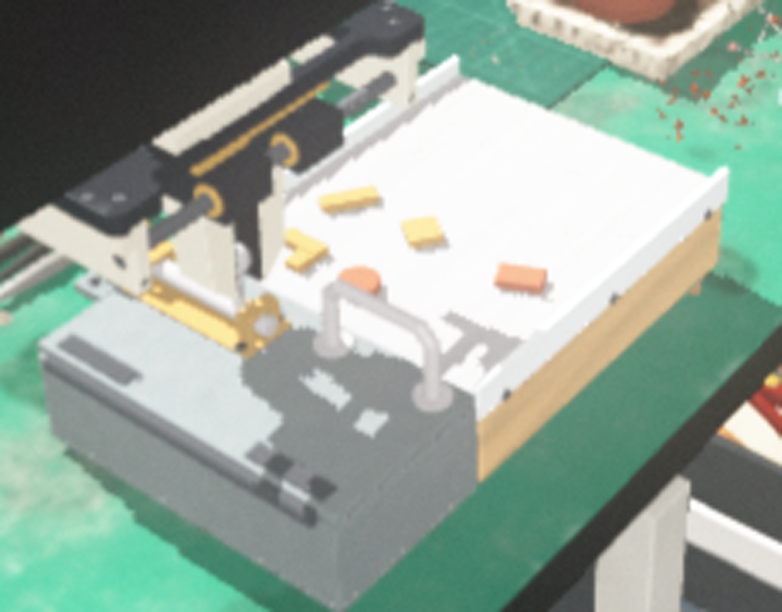

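```bash
python3 -m inch '[[[1,-1.5,0,0,0],[1,0,0,0,0]]]' 25; python3 - <<'E'
from h import *
s=st();
E
python3 -m inch '[[[0.7,0,0,0,0],[0.7,0,0,0,0],[0.7,0,0,0,0],[0.7,0,0,-10,0],[0.7,0,0,-20,0],[0.7,0,0,-20,0],[0.75,0,0,-10,0],[0.75,0,0,0,0]]]' 25
python3 - <<'E'
from h import *
s=st();
c=Cam("scene"); crop(c,"b8",170,210,400,390,3.4);c=Cam("top"); crop(c,"b8t",180,190,350,320,4.7)
E
```

```text
clock: 20.7
position: [0.5365, 0.1249, 0.0886]
ee_rot: [-3.141, -0.005, -0.041]
force: [1.6, 0.8, -1.3]
width: 0.14
t20.70 pos [536.5 124.9  88.6] toolx [1.    0.003 0.026] tooly [ 0.003 -1.    -0.001] z [ 0.026  0.001 -1.   ] F [ 1.6  0.8 -1.3] w12.9mm
clock: 21.5
position: [0.5323, 0.1249, 0.1519]
ee_rot: [3.141, 0.006, 0.032]
force: [-0.2, 0.2, -0.1]
width: 0.253
t21.50 pos [532.3 124.9 151.9] toolx [1.    0.004 0.02 ] tooly [ 0.004 -1.     0.   ] z [ 0.02 -0.   -1.  ] F [-0.2  0.2 -0.1] w23.3mm
```

View pics/b8.png

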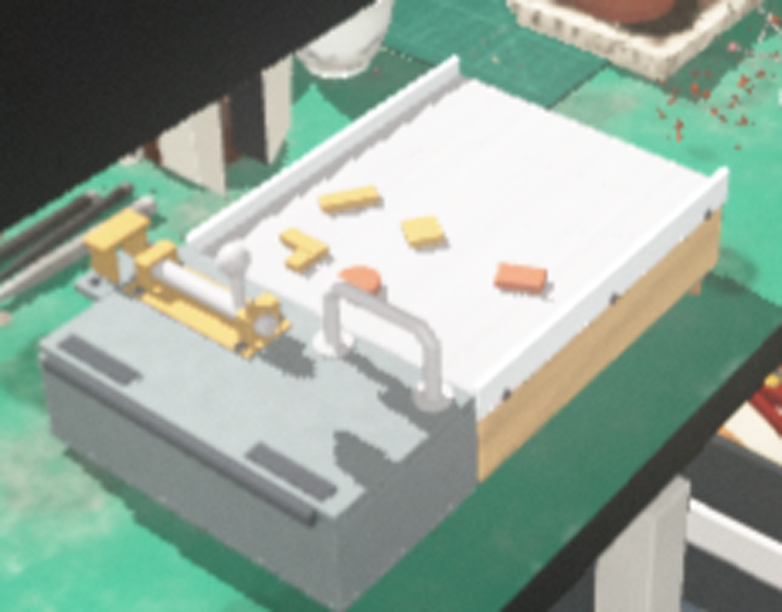

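View pics/b8t.png

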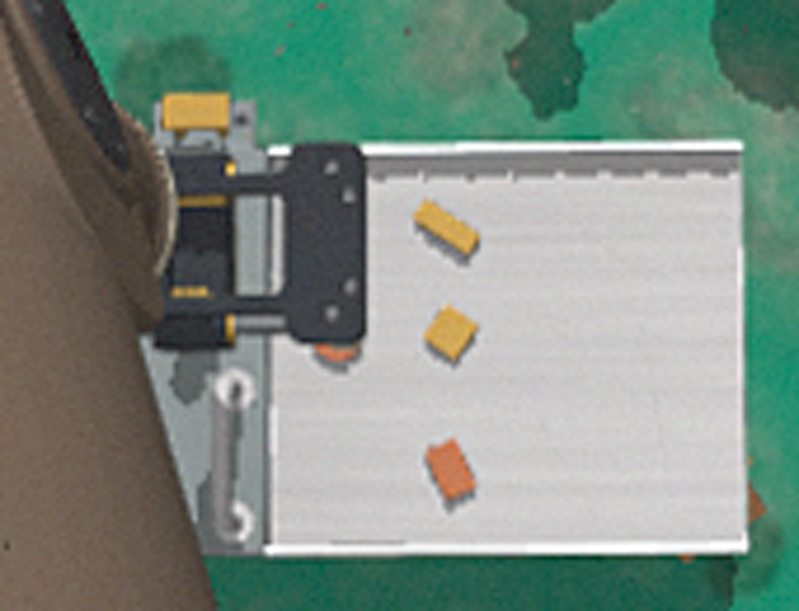

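```bash
python3 - <<'E'
from h import *
c=Cam("top")
f=lambda u,v,o=(180,190),s=4.7:((u+.5)/s+o[0]-.5,(v+.5)/s+o[1]-.5)
for p in((222,395),(222,505),(235,388),(235,522)): print(c.at(f(*p),.0985),c.at(f(*p),.0625))
go((.464,.110,.125),90)
E
```

```text
[0.48883774 0.11000055 0.0985    ] [0.4916922  0.11608787 0.0625    ]
[0.44221069 0.10985832 0.0985    ] [0.44347308 0.11594078 0.0625    ]
[0.4917491  0.10443706 0.0985    ] [0.49470297 0.11033442 0.0625    ]
[0.4349879 0.1043028 0.0985   ] [0.43600367 0.11019557 0.0625    ]
to [464. 110. 125.] tool shift mm [-67.7  14.2  23.6] turn deg about tool z 0.2 joint7 -2.0
```

```bash
python3 -m inch '[[[0.75,-10,3,0,0],[0.75,-18,5,0,0],[0.75,-18,4,5,0],[0.75,-12,2,6,0],[0.75,-6,0,6,0],[0.75,-3,0,4,0],[0.75,0,0,0,0],[0.75,0,0,0,0]]]' 25; python3 - <<'E'
from h import *
s=st();
go((.4645,.110,.088),90)
E
```

```text
clock: 22.45
position: [0.4563, 0.1077, 0.1218]
ee_rot: [3.138, 0.006, 0.013]
force: [0.5, 0.6, -0.8]
width: 0.252
t22.45 pos [456.3 107.7 121.8] toolx [1.    0.004 0.008] tooly [ 0.004 -1.     0.004] z [ 0.008 -0.004 -1.   ] F [ 0.5  0.6 -0.8] w23.1mm
to [464.5 110.   88. ] tool shift mm [ 7.9 -2.4 33.9] turn deg about tool z 0.2 joint7 -2.02
```

```bash
python3 -m inch '[[[0.75,7,-2,0,0],[0.75,0,0,6,0],[0.75,0,0,0,0],[0.75,0,0,0,0]]]' 25; python3 - <<'E'
from h import *
s=st();
go((.4645,.110,.088),90)
c=Cam("scene"); crop(c,"b9",170,210,400,390,3.4)
E
```

```text
clock: 22.85
position: [0.466, 0.1105, 0.1156]
ee_rot: [3.138, 0.006, 0.015]
force: [-0.1, -0.3, 0.2]
width: 0.251
t22.85 pos [466.  110.5 115.6] toolx [1.    0.004 0.01 ] tooly [ 0.004 -1.     0.003] z [ 0.01  -0.003 -1.   ] F [-0.1 -0.3  0.2] w23.0mm
to [464.5 110.   88. ] tool shift mm [-1.8  0.4 27.6] turn deg about tool z 0.2 joint7 -2.03
```

View pics/b9.png

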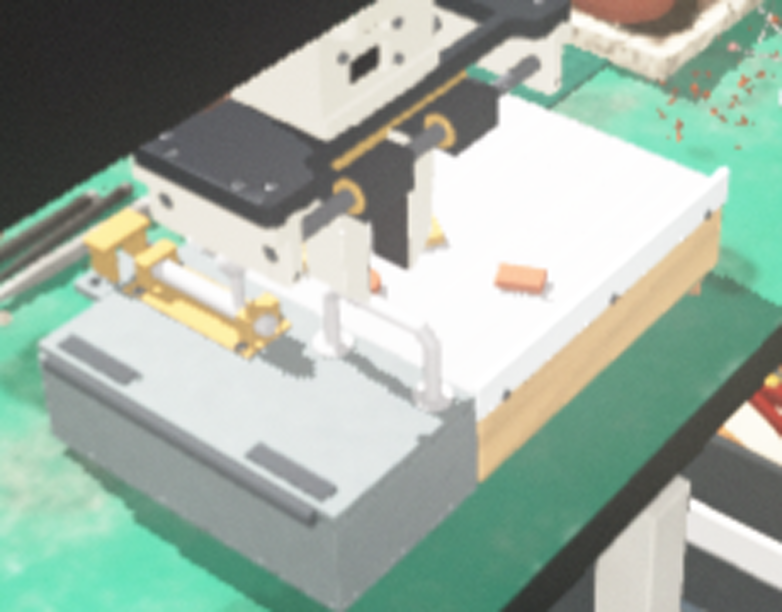

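```bash
python3 -m inch '[[[0.75,-1,0,8,0],[0.75,0,0,10,0],[0.75,0,0,8,0],[0.75,0,0,0,0],[0.75,0,0,0,0]]]' 25; python3 - <<'E'
from h import *
s=st();
go((.4645,.110,.088),90)
c=Cam("scene"); crop(c,"c1",170,210,400,390,3.4)
E
```

```text
clock: 23.4
position: [0.4644, 0.1101, 0.0867]
ee_rot: [3.138, 0.006, 0.013]
force: [-0.6, 0.1, 0.9]
width: 0.25
t23.40 pos [464.4 110.1  86.7] toolx [1.    0.004 0.008] tooly [ 0.004 -1.     0.004] z [ 0.008 -0.004 -1.   ] F [-0.6  0.1  0.9] w23.0mm
to [464.5 110.   88. ] tool shift mm [ 0.1  0.1 -1.3] turn deg about tool z 0.2 joint7 -2.04
```

View pics/c1.png

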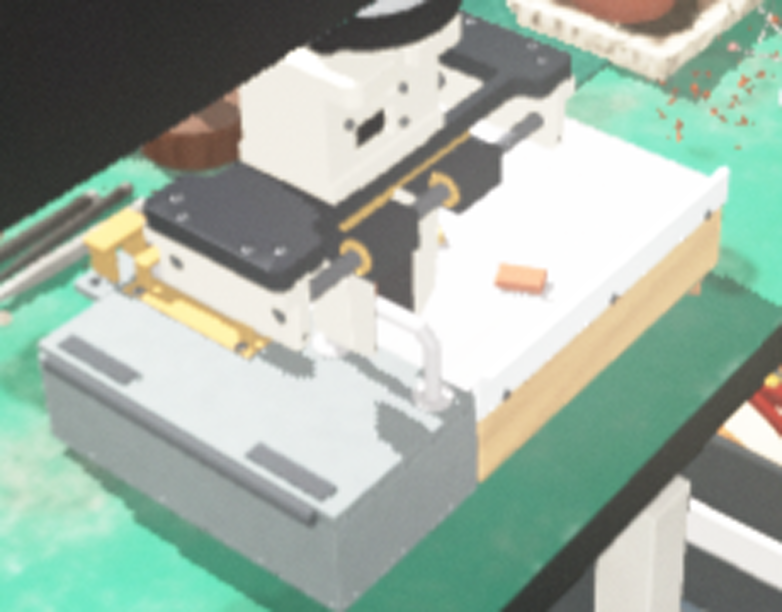

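```bash
python3 -m inch '[[[1,0,0,-1,0],[1,0,0,0,0],[1,0,0,0,0],[1,0,0,0,0],[1,0,-4,-7,0],[1,0,-4,-7,0],[1,0,0,0,0]]]' 15; python3 - <<'E'
from h import *
s=st();
E
```

```text
clock: 24.15
position: [0.4647, 0.1181, 0.1035]
ee_rot: [3.138, 0.004, 0.014]
force: [0.0, -1.0, -1.3]
width: 0.078
t24.15 pos [464.7 118.1 103.5] toolx [1.    0.003 0.009] tooly [ 0.003 -1.     0.004] z [ 0.009 -0.004 -1.   ] F [ 0.  -1.  -1.3] w7.2mm
```

```bash
python3 -m inch '[[[1,0,-5,-6,0],[1,0,-5,-6,0],[1,0,-6,-5,0],[1,0,-6,-5,0],[1,0,0,0,0]]]' 15; python3 - <<'E'
from h import *
s=st();
c=Cam("scene"); crop(c,"c2",170,190,400,370,3.4)
E
```

```text
clock: 24.65
position: [0.4648, 0.1436, 0.1277]
ee_rot: [3.139, 0.006, 0.017]
force: [0.9, 0.5, -3.6]
width: 0.078
t24.65 pos [464.8 143.6 127.7] toolx [1.    0.004 0.011] tooly [ 0.004 -1.     0.003] z [ 0.011 -0.003 -1.   ] F [ 0.9  0.5 -3.6] w7.2mm
```

View pics/c2.png

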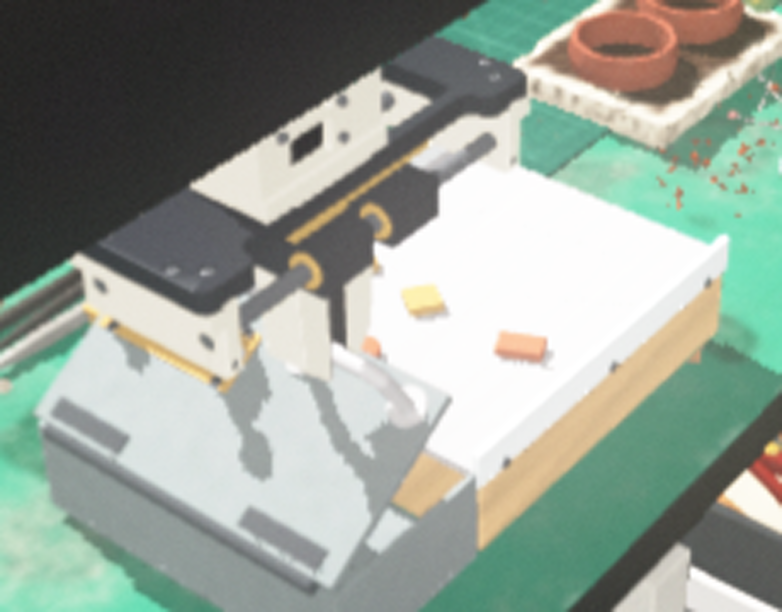

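```bash
python3 -m inch '[[[1,0,-7,-3,0],[1,0,-7,-3,0],[1,0,-7.5,-2,0],[1,0,-7.5,-2,0],[1,0,-8,-1,0],[1,0,0,0,0]]]' 15; python3 - <<'E'
from h import *
s=st();
E
```

```text
clock: 25.3
position: [0.465, 0.1795, 0.1401]
ee_rot: [3.135, 0.0, 0.017]
force: [1.8, -1.4, -1.3]
width: 0.08
t25.30 pos [465.  179.5 140.1] toolx [1.    0.    0.011] tooly [ 0.    -1.     0.007] z [ 0.011 -0.007 -1.   ] F [ 1.8 -1.4 -1.3] w7.3mm
```

```bash
python3 -m inch '[[[1,0,-8,1,0],[1,0,-8,1,0],[1,0,-8,2,0],[1,0,-8,2,0],[1,0,-7,2,0],[1,0,0,0,0]]]' 15; python3 - <<'E'
from h import *
s=st();
c=Cam("scene"); crop(c,"c3",130,170,360,350,3.4)
E
```

```text
clock: 25.9
position: [0.4653, 0.2234, 0.1339]
ee_rot: [3.138, 0.003, 0.021]
force: [1.5, -0.0, 1.0]
width: 0.081
t25.90 pos [465.3 223.4 133.9] toolx [1.    0.002 0.013] tooly [ 0.002 -1.     0.003] z [ 0.013 -0.003 -1.   ] F [ 1.5 -0.   1. ] w7.4mm
```

View pics/c3.png

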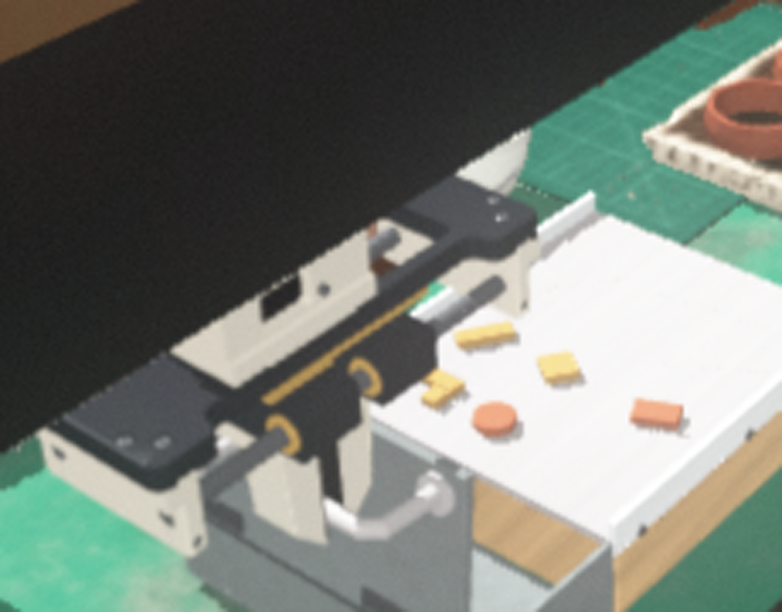

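```bash
python3 -m inch '[[[1,0,-7,3,0],[1,0,-7,4,0],[1,0,-7,4,0],[1,0,-5,4,0],[1,0,0,0,0]]]' 15; python3 - <<'E'
from h import *
s=st();
E
```

```text
clock: 26.45
position: [0.4656, 0.2504, 0.1176]
ee_rot: [3.138, 0.001, 0.02]
force: [1.7, 0.4, -0.2]
width: 0.081
t26.45 pos [465.6 250.4 117.6] toolx [1.    0.001 0.013] tooly [ 0.001 -1.     0.003] z [ 0.013 -0.003 -1.   ] F [ 1.7  0.4 -0.2] w7.5mm
```

```bash
python3 -m inch '[[[1,0,-4,4,0],[1,0,0,0,0],[0.85,0,0,0,0],[0.85,0,0,0,0],[0.85,0,0,0,0]]]' 15; python3 - <<'E'
from h import *
s=st();
c=Cam("scene"); crop(c,"c4",130,190,360,370,3.4)
E
```

```text
clock: 26.95
position: [0.4648, 0.2544, 0.1128]
ee_rot: [3.138, 0.001, 0.018]
force: [0.7, -0.4, 0.1]
width: 0.148
t26.95 pos [464.8 254.4 112.8] toolx [1.    0.001 0.011] tooly [ 0.001 -1.     0.004] z [ 0.011 -0.004 -1.   ] F [ 0.7 -0.4  0.1] w13.6mm
```

View pics/c4.png

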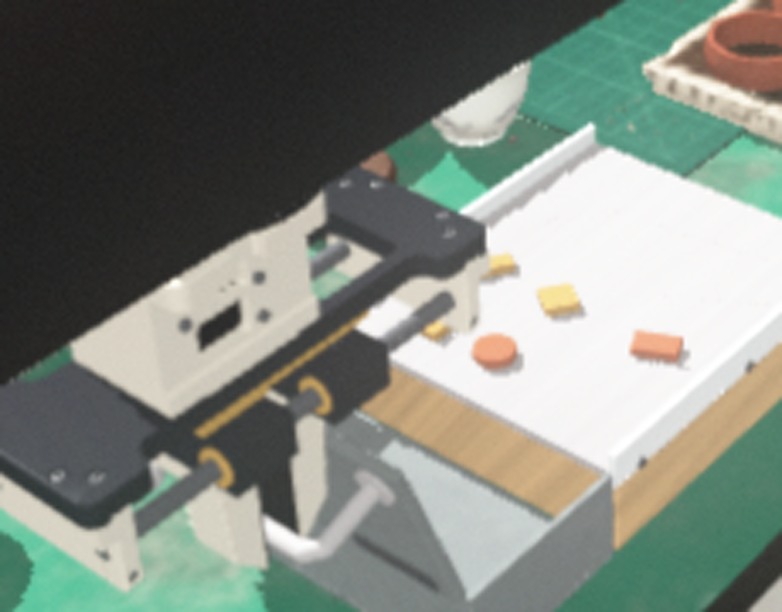

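```bash
python3 -m inch '[[[0.85,0,0,-10,0],[0.85,0,0,-20,0],[0.85,0,0,-30,0],[0.85,0,0,-30,0],[0.85,0,0,-20,0],[0.7,0,15,0,0],[0.6,0,35,0,0],[0.55,0,45,0,0],[0.55,0,45,0,-8],[0.55,0,45,0,-8],[0.55,0,45,0,0]]]' 15; python3 - <<'E'
from h import *
s=st();
c=Cam("scene"); cv2.imwrite("pics/c5.png",c.im)
go((.4498,-.296,.15),-10)
E
```

```text
clock: 28.1
position: [0.4777, 0.0303, 0.2318]
ee_rot: [3.109, 0.434, 0.017]
force: [1.5, 0.2, 0.3]
width: 0.449
t28.10 pos [477.7  30.3 231.8] toolx [0.962 0.274 0.01 ] tooly [ 0.274 -0.962  0.004] z [ 0.011 -0.001 -1.   ] F [1.5 0.2 0.3] w41.3mm
to [ 449.8 -296.   150. ] tool shift mm [-112.6  297.5   83.1] turn deg about tool z -64.8 joint7 -1.51
```

View pics/c5.png

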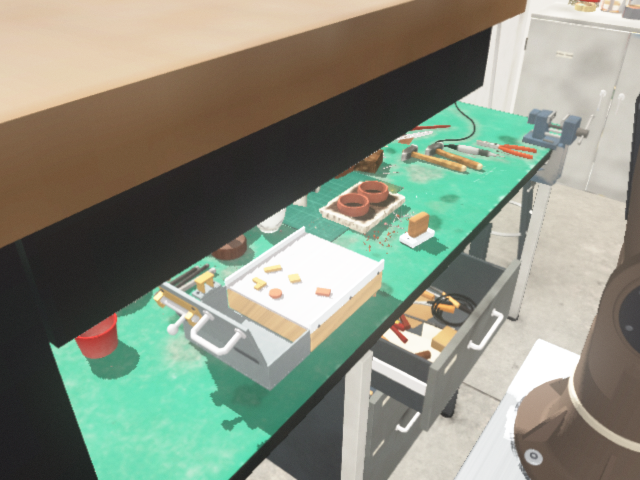

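```bash
python3 -m inch '[[[0.5,-12,30,0,0],[0.5,-16,42,0,0],[0.5,-16,42,0,0],[0.5,-16,42,0,0],[0.5,-16,42,0,0],[0.5,-14,40,0,0],[0.5,-12,30,0,0],[0.5,-6,15,0,0],[0.5,0,0,0,-8],[0.5,0,0,0,-8],[0.5,0,0,0,-8],[0.5,0,0,0,-8]]]' 15; python3 -m inch '[[[0.5,0,0,0,-8],[0.5,0,0,0,-8],[0.5,0,0,0,-8],[0.5,0,0,0,-8],[0.5,0,0,0,0],[0.5,0,0,0,0]]]';python3 - <<'E'
from h import *
s=st();
go((.4498,-.296,.12),-10)
E
```

```text
clock: 29.35
position: [0.4348, -0.3014, 0.2304]
ee_rot: [2.874, 1.251, 0.003]
force: [0.9, -0.5, -0.6]
width: 0.497
clock: 29.95
position: [0.4293, -0.3022, 0.2288]
ee_rot: [2.404, 2.018, -0.004]
force: [0.1, -0.3, -0.9]
width: 0.5
t29.95 pos [ 429.3 -302.2  228.8] toolx [ 0.173  0.985 -0.004] tooly [ 0.985 -0.173  0.   ] z [-0.    -0.004 -1.   ] F [ 0.1 -0.3 -0.9] w46.0mm
to [ 449.8 -296.   120. ] tool shift mm [ 10.   19.1 108.8] turn deg about tool z 0.0 joint7 0.29
```

```bash
python3 -m inch '[[[0.5,5,10,20,0],[0.5,4,7,25,0],[0.5,1,2,25,0],[0.5,0,0,20,0],[0.5,0,0,8,0],[0.5,0,0,0,0],[0.5,0,0,0,0]]]';python3 - <<'E'
from h import *
s=st();
go((.4498,-.296,.022),-10)
c=Cam("scene"); crop(c,"c6",300,120,500,270,3.8)
E
```

```text
clock: 30.65
position: [0.4499, -0.2971, 0.1291]
ee_rot: [2.429, 1.985, -0.004]
force: [-0.0, -0.6, 0.1]
width: 0.497
t30.65 pos [ 449.9 -297.1  129.1] toolx [ 0.199  0.98  -0.005] tooly [ 0.98  -0.199  0.002] z [ 0.001 -0.006 -1.   ] F [-0.  -0.6  0.1] w45.8mm
to [ 449.8 -296.    22. ] tool shift mm [  1.7  -0.6 107.1] turn deg about tool z -1.5 joint7 0.21
```

View pics/c6.png

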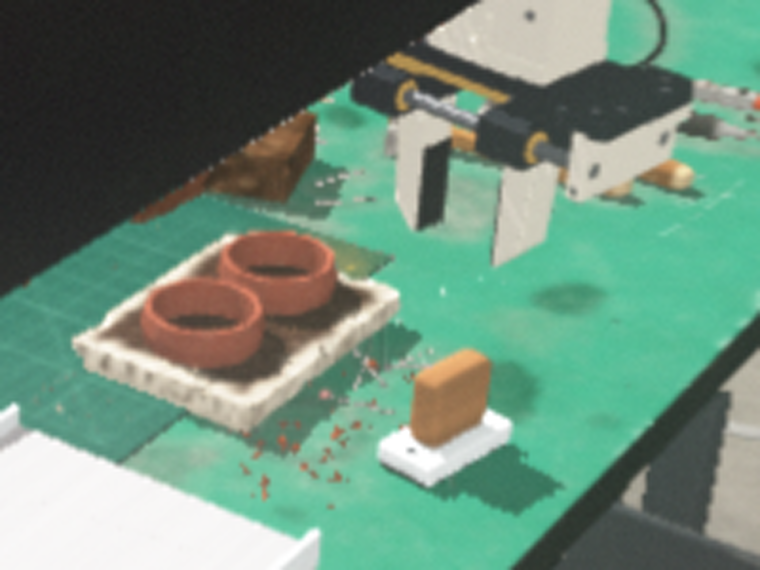

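```bash
python3 -m inch '[[[0.5,1,0,15,-1.5],[0.5,0,0,20,0],[0.5,0,0,15,0],[0.5,0,0,5,0],[0.5,0,0,0,0],[0.5,0,0,0,0]]]';python3 - <<'E'
from h import *
s=st();
go((.4498,-.296,.022),-10)
c=Cam("scene"); crop(c,"c7",340,150,500,270,4.8)
E
```

```text
clock: 31.3
position: [0.4545, -0.2996, 0.0796]
ee_rot: [2.397, 2.005, 0.002]
force: [1.3, -0.2, 0.0]
width: 0.498
t31.30 pos [ 454.5 -299.6   79.6] toolx [ 0.177  0.984 -0.01 ] tooly [ 0.984 -0.176  0.014] z [ 0.012 -0.012 -1.   ] F [ 1.3 -0.2  0. ] w45.9mm
to [ 449.8 -296.    22. ] tool shift mm [ 3.2 -6.1 57.5] turn deg about tool z -0.2 joint7 0.21
```

View pics/c7.png

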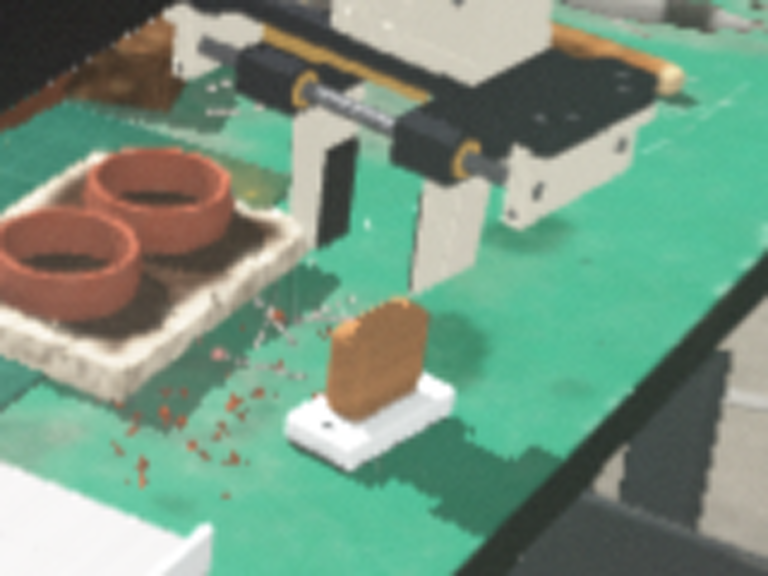

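```bash
python3 -m inch '[[[0.5,3,-6,3,0],[0.5,0,0,10,0],[0.5,0,0,10,0],[0.5,0,0,0,0],[0.5,0,0,0,0]]]';python3 - <<'E'
from h import *
s=st();
go((.4498,-.296,.022),-10)
c=Cam("scene"); crop(c,"c8",340,150,500,270,4.8)
E
```

```text
clock: 31.85
position: [0.4497, -0.2959, 0.0561]
ee_rot: [2.395, 2.003, 0.003]
force: [0.4, 0.6, -0.1]
width: 0.503
t31.85 pos [ 449.7 -295.9   56.1] toolx [ 0.177  0.984 -0.011] tooly [ 0.984 -0.176  0.016] z [ 0.014 -0.013 -1.   ] F [ 0.4  0.6 -0.1] w46.3mm
to [ 449.8 -296.    22. ] tool shift mm [ 0.3 -0.4 34.1] turn deg about tool z -0.2 joint7 0.2
```

View pics/c8.png

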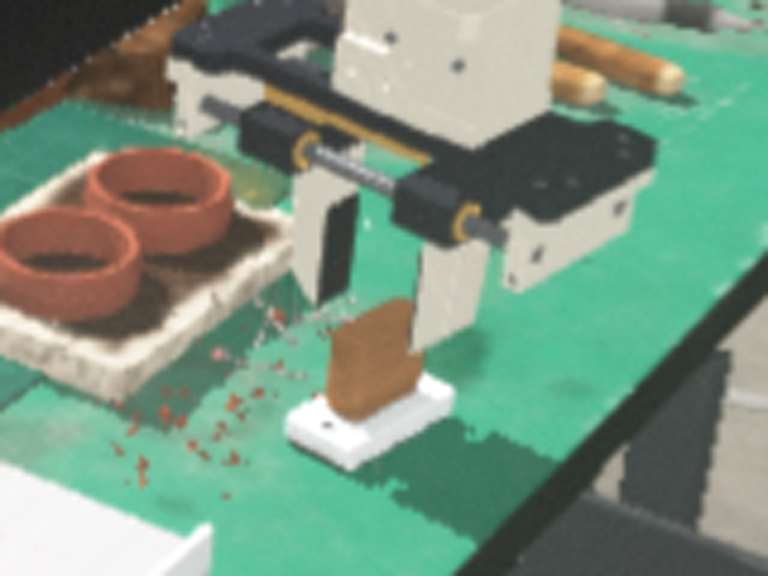

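```bash
python3 -m inch '[[[0.5,0,0,8,0],[0.5,0,0,12,0],[0.5,0,0,8,0],[0.5,0,0,0,0],[0.5,0,0,0,0]]]';python3 - <<'E'
from h import *
s=st();
go((.4498,-.296,.022),-10)
E
```

```text
clock: 32.4
position: [0.4501, -0.2963, 0.0252]
ee_rot: [2.395, 2.004, 0.003]
force: [0.1, -0.0, -0.1]
width: 0.503
t32.40 pos [ 450.1 -296.3   25.2] toolx [ 0.177  0.984 -0.011] tooly [ 0.984 -0.177  0.016] z [ 0.013 -0.013 -1.   ] F [ 0.1 -0.  -0.1] w46.3mm
to [ 449.8 -296.    22. ] tool shift mm [ 0.3 -0.4  3.2] turn deg about tool z -0.2 joint7 0.19
```

```bash
python3 -m inch '[[[0.5,0,0,2.5,0],[1,0,0,0,0],[1,0,0,0,0],[1,0,0,0,0],[1,0,0,0,0],[1,0,0,0,0]]]' 45;python3 - <<'E'
from h import *
s=st();
E
python3 -m inch '[[[1,0,0,-12,0],[1,0,0,-20,0],[1,0,0,-30,0],[1,0,0,-30,0],[1,0,0,-20,0],[1,0,0,0,0],[1,0,0,0,0]]]'
python3 - <<'E'
from h import *
s=st()
c=Cam("scene"); crop(c,"c9",340,100,500,270,3.4)
E
```

```text
clock: 33.0
position: [0.4503, -0.2964, 0.0233]
ee_rot: [2.395, 2.003, 0.003]
force: [0.8, 0.5, -2.8]
width: 0.216
t33.00 pos [ 450.3 -296.4   23.3] toolx [ 0.177  0.984 -0.011] tooly [ 0.984 -0.177  0.016] z [ 0.014 -0.013 -1.   ] F [ 0.8  0.5 -2.8] w19.9mm
clock: 33.7
position: [0.4472, -0.2939, 0.1418]
ee_rot: [2.396, 2.005, 0.002]
force: [-0.3, 0.4, -3.1]
width: 0.214
t33.70 pos [ 447.2 -293.9  141.8] toolx [ 0.176  0.984 -0.01 ] tooly [ 0.984 -0.176  0.014] z [ 0.012 -0.012 -1.   ] F [-0.3  0.4 -3.1] w19.7mm
```

View pics/c9.png

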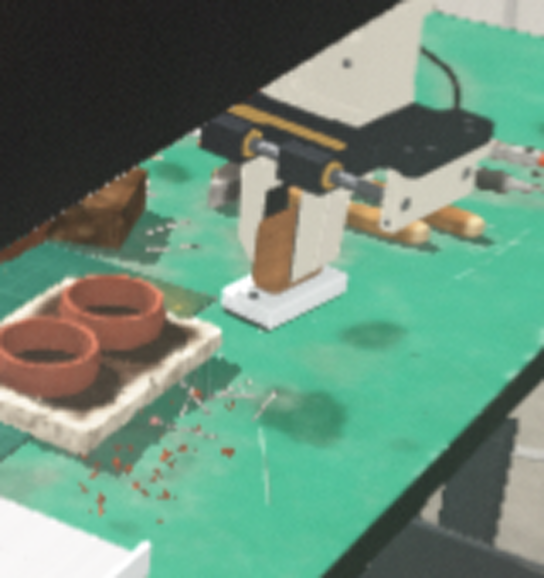

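```bash
python3 -m inch '[[[1,0,0,-10,8],[1,0,0,0,8],[1,0,0,0,8],[1,0,0,0,8],[1,0,0,0,8],[1,0,0,0,8],[1,0,0,0,8],[1,0,0,0,8],[1,0,0,0,8],[1,0,0,0,8],[1,0,0,0,0],[1,0,0,0,0]]]';python3 - <<'E'
from h import *
st()
c=Cam("top"); crop(c,"d1",180,190,350,320,4.7)
hsv=cv2.cvtColor(c.im,cv2.COLOR_BGR2HSV); m=cv2.inRange(hsv,(3,100,90),(32,255,255)); m[:,:239]=0;m[:,335:]=0;m[:222]=0;m[305:]=0
for k in cv2.findContours(m,cv2.RETR_EXTERNAL,cv2.CHAIN_APPROX_NONE)[0]:
    if cv2.contourArea(k)>15:
        M=cv2.moments(k); u=(M['m10']/M['m00'],M['m01']/M['m00']); x,y,w,h=cv2.boundingRect(k)
        print(np.round(u,1),M['m00'],np.round(c.at(u,.061)*1000,1),(w,h))
go((.5,-.08,.11),90)
E
```

```text
clock: 34.95
position: [0.438, -0.2891, 0.136]
ee_rot: [3.139, -0.086, -0.021]
force: [0.0, -0.9, -1.8]
width: 0.218
t34.95 pos [ 438.  -289.1  136. ] toolx [ 0.998 -0.055 -0.014] tooly [-0.055 -0.999  0.002] z [-0.014 -0.001 -1.   ] F [ 0.  -0.9 -1.8] w20.0mm
[275.4 289.4] 61.0 [458.1  15.9  61. ] (10, 12)
[251.4 261.3] 63.5 [516.7  65.2  61. ] (10, 10)
[275.4 260.4] 58.0 [517.9  15.4  61. ] (11, 12)
[253.  242.6] 61.0 [555.8  61.9  61. ] (11, 12)
[274.7 238. ] 55.0 [564.7  16.7  61. ] (14, 11)
to [500. -80. 110.] tool shift mm [  50.8 -212.2   24.9] turn deg about tool z -3.1 joint7 -1.06
```

View pics/d1.png

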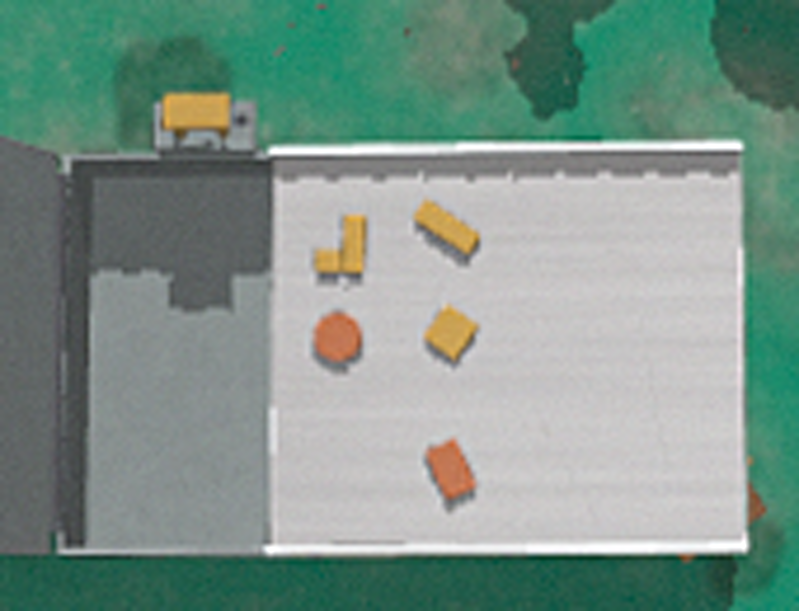

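```bash
python3 -m inch '[[[1,12,-25,0,-3],[1,16,-38,0,0],[1,18,-40,0,0],[1,18,-40,0,0],[1,14,-40,0,0],[1,10,-25,0,0],[1,4,-12,0,0],[1,0,0,0,0],[1,0,0,0,0]]]';python3 - <<'E'
from h import *
st()
go((.533,-.06,.10),89.6)
E
```

```text
clock: 35.9
position: [0.5316, -0.0653, 0.1319]
ee_rot: [3.139, 0.03, -0.025]
force: [-0.4, -0.9, -3.0]
width: 0.217
t35.90 pos [531.6 -65.3 131.9] toolx [ 1.     0.019 -0.016] tooly [ 0.019 -1.     0.002] z [-0.016 -0.003 -1.   ] F [-0.4 -0.9 -3. ] w19.9mm
to [533. -60. 100.] tool shift mm [ 2.  -5.4 31.9] turn deg about tool z 1.5 joint7 -1.48
```

```bash
python3 -m inch '[[[1,2,-4,8,1.3],[1,0,0,12,0],[1,0,0,12,0],[1,0,0,8,0],[1,0,0,0,0],[1,0,0,0,0]]]';python3 - <<'E'
from h import *
st()
go((.533,-.06,.079),89.6)
E
```

```text
clock: 36.5
position: [0.5303, -0.0681, 0.0871]
ee_rot: [3.136, -0.022, -0.03]
force: [0.7, -0.5, -2.7]
width: 0.219
t36.50 pos [530.3 -68.1  87.1] toolx [ 1.    -0.014 -0.019] tooly [-0.014 -1.     0.005] z [-0.019 -0.005 -1.   ] F [ 0.7 -0.5 -2.7] w20.1mm
to [533. -60.  79.] tool shift mm [ 2.8 -8.2  8. ] turn deg about tool z -0.4 joint7 -1.5
```

```bash
python3 -m inch '[[[1,1,0,4,0],[1,0,0,0,0],[1,0,0,2,0],[1,0,0,0,0]]]';python3 - <<'E'
from h import *
st()
c=Cam("scene"); crop(c,"d2",170,190,400,370,3.4)
E
```

```text
clock: 36.9
position: [0.532, -0.0682, 0.0814]
ee_rot: [3.136, -0.022, -0.027]
force: [-0.2, 0.8, -4.0]
width: 0.217
t36.90 pos [532.  -68.2  81.4] toolx [ 1.    -0.014 -0.017] tooly [-0.014 -1.     0.005] z [-0.017 -0.005 -1.   ] F [-0.2  0.8 -4. ] w20.0mm
```

View pics/d2.png

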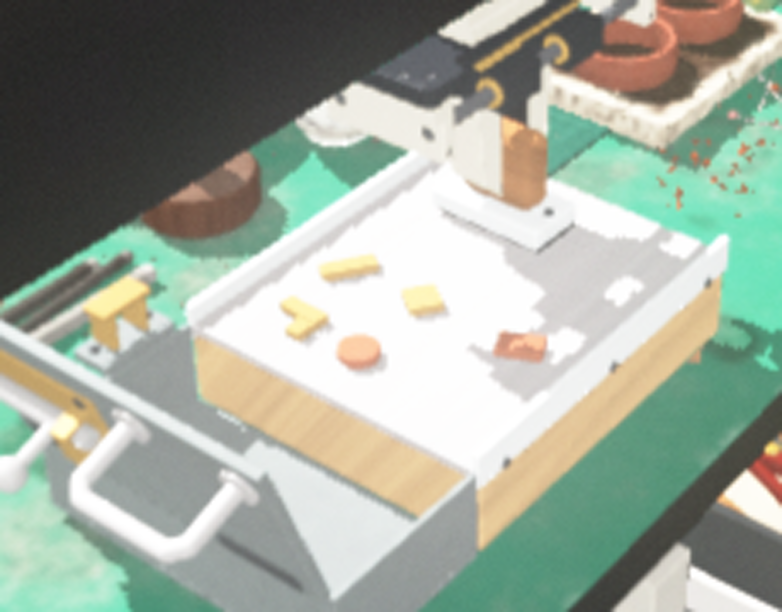

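```bash
python3 -m inch '[[[1,0,0,1.8,0],[1,0,0,0,0],[1,0,-6,0,0],[1,0,-8,0,0],[1,0,-8,0,0],[1,0,-4,0,0],[1,0,0,0,0]]]';python3 - <<'E'
from h import *
st()
E
```

```text
clock: 37.65
position: [0.5328, -0.0387, 0.0799]
ee_rot: [3.137, -0.019, -0.025]
force: [0.2, 0.1, -3.0]
width: 0.211
t37.65 pos [532.8 -38.7  79.9] toolx [ 1.    -0.012 -0.016] tooly [-0.012 -1.     0.005] z [-0.016 -0.004 -1.   ] F [ 0.2  0.1 -3. ] w19.4mm
```

```bash
python3 -m inch '[[[1,0,-6,1,0],[1,0,-10,0,0],[1,0,-12,0,0],[1,0,-12,0,0],[1,0,-8,0,0],[1,0,0,0,0]]]';python3 - <<'E'
from h import *
st()
c=Cam("scene"); crop(c,"d3",170,190,400,370,3.4)
E
```

```text
clock: 38.25
position: [0.5334, 0.0144, 0.0785]
ee_rot: [3.137, -0.018, -0.025]
force: [0.0, -0.4, -2.9]
width: 0.218
t38.25 pos [533.4  14.4  78.5] toolx [ 1.    -0.011 -0.016] tooly [-0.011 -1.     0.004] z [-0.016 -0.004 -1.   ] F [ 0.  -0.4 -2.9] w20.0mm
```

View pics/d3.png

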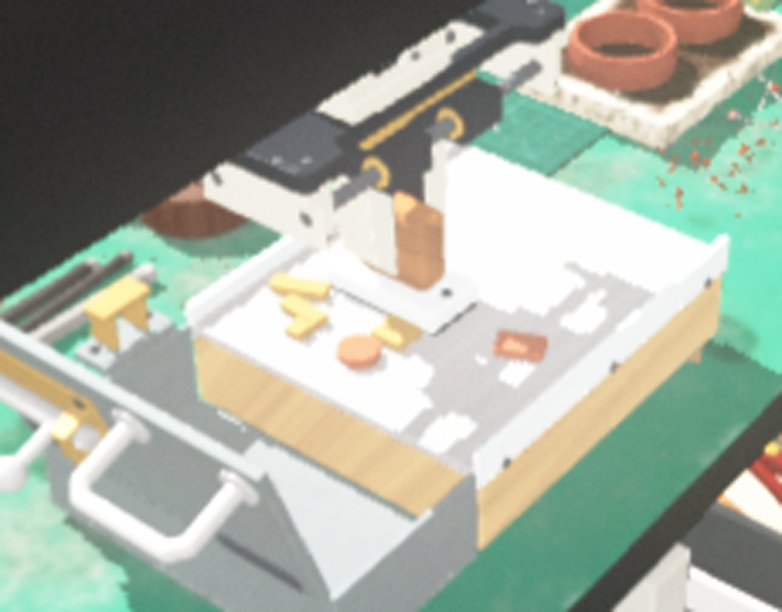

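```bash
python3 -m inch '[[[1,0,-6,0,0],[1,0,-10,0,0],[1,0,-10,0,0],[1,0,-10,0,0],[1,0,-6,0,0],[1,0,0,0,0]]]';python3 - <<'E'
from h import *
st()
c=Cam("scene"); crop(c,"d4",170,190,400,370,3.4)
E
```

```text
clock: 38.9
position: [0.534, 0.0586, 0.0783]
ee_rot: [3.136, -0.021, -0.025]
force: [0.6, -0.4, -2.8]
width: 0.215
t38.90 pos [534.   58.6  78.3] toolx [ 1.    -0.013 -0.016] tooly [-0.013 -1.     0.005] z [-0.016 -0.005 -1.   ] F [ 0.6 -0.4 -2.8] w19.8mm
```

View pics/d4.png

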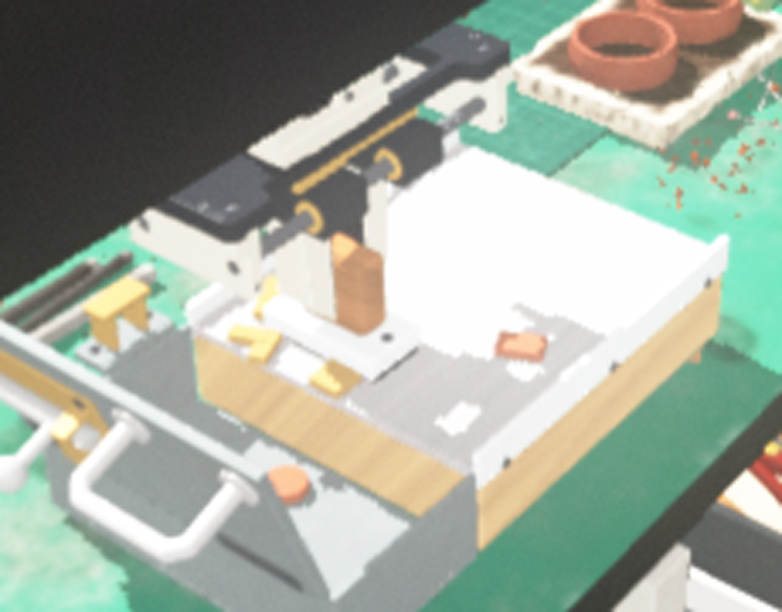

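```bash
python3 -m inch '[[[1,0,-6,-0.3,0],[1,0,-10,0,0],[1,0,-10,0,0],[1,0,-6,0,0],[1,0,-3,0,0],[1,0,0,0,0],[1,0,0,0,0]]]';python3 - <<'E'
from h import *
st()
c=Cam("scene"); crop(c,"d5",170,190,400,370,3.4)
c=Cam("top"); crop(c,"d5t",180,190,350,320,4.7)
E
```

```text
clock: 39.65
position: [0.5345, 0.0961, 0.0784]
ee_rot: [3.136, -0.022, -0.025]
force: [0.5, -1.0, -1.8]
width: 0.214
t39.65 pos [534.5  96.1  78.4] toolx [ 1.    -0.014 -0.016] tooly [-0.014 -1.     0.005] z [-0.016 -0.005 -1.   ] F [ 0.5 -1.  -1.8] w19.7mm
```

View pics/d5.png

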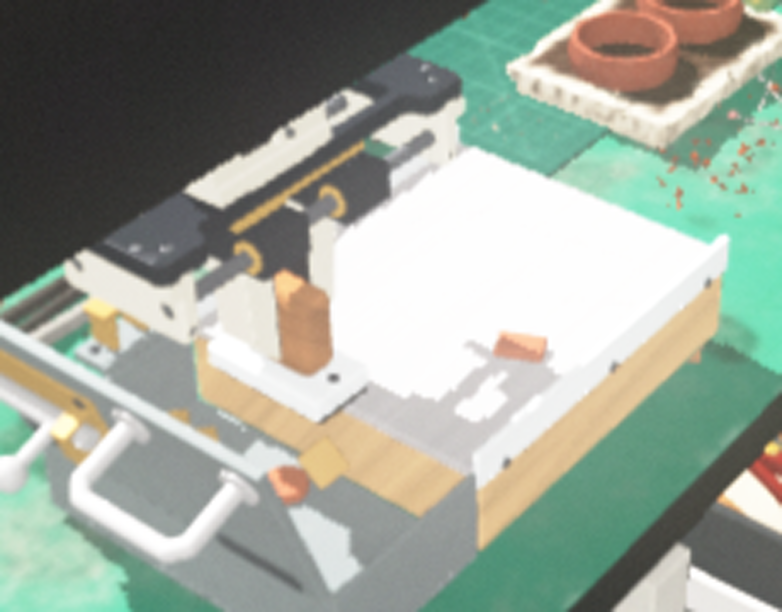

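```bash
python3 -m inch '[[[1,0,0,-8,0],[1,0,6,-12,0],[1,0,20,-4,0],[1,0,35,0,0],[1,0,40,0,0],[1,0,40,0,0],[1,0,20,0,0],[1,0,0,0,0],[1,0,0,0,0]]]';python3 - <<'E'
from h import *
st()
c=Cam("scene"); crop(c,"d6",170,190,400,370,3.4)
c=Cam("top"); crop(c,"d6t",180,190,350,320,4.7)
E
```

```text
clock: 40.65
position: [0.5346, -0.0755, 0.1126]
ee_rot: [3.135, -0.027, -0.013]
force: [-0.8, 1.2, -2.4]
width: 0.219
t40.65 pos [534.6 -75.5 112.6] toolx [ 1.    -0.017 -0.008] tooly [-0.017 -1.     0.006] z [-0.008 -0.006 -1.   ] F [-0.8  1.2 -2.4] w20.2mm
```

View pics/d6.png

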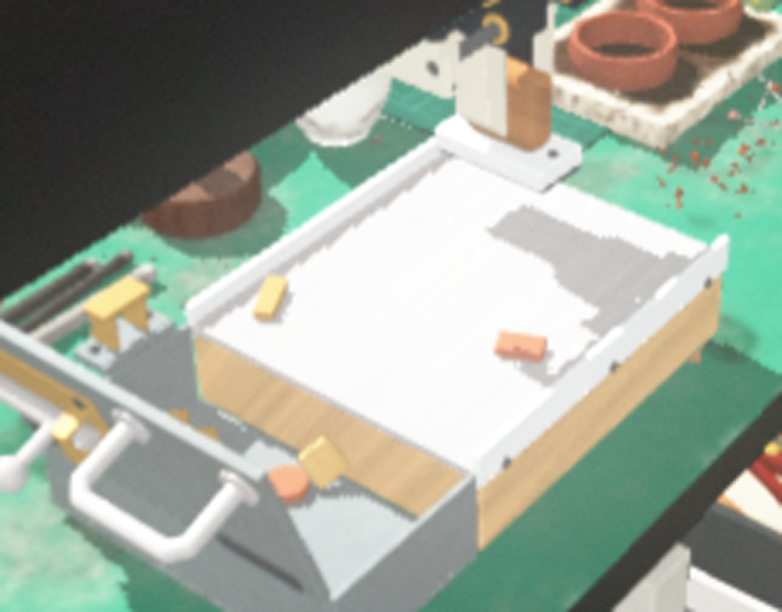

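View pics/d6t.png

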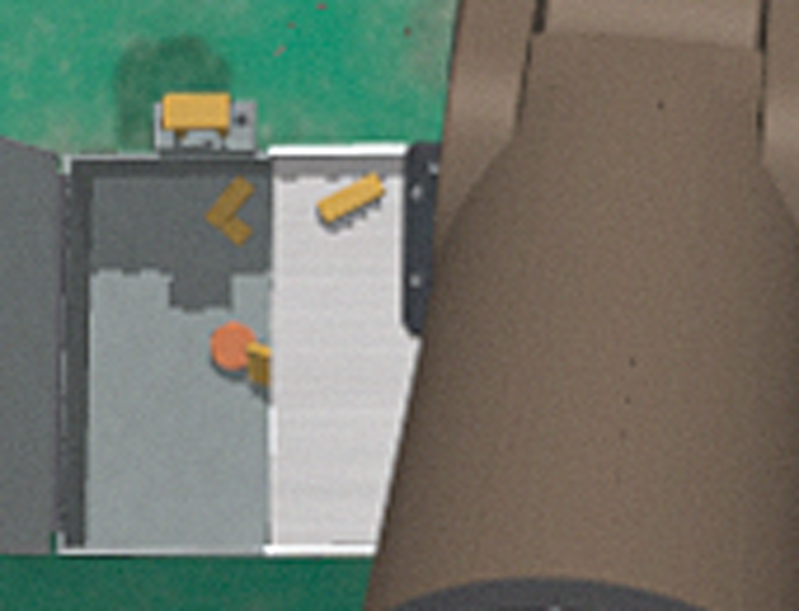

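```bash
python3 -m inch '[[[1,8,-3,0,-0.5],[1,10,-5,0,0],[1,6,-2,0,0],[1,0,0,8,0],[1,0,0,8,0],[1,0,0,6,0],[1,0,0,0,0],[1,0,0,0,0]]]';python3 - <<'E'
from h import *
st()
go((.559,-.06,.079),89.6)
E
```

```text
clock: 41.55
position: [0.5607, -0.0583, 0.087]
ee_rot: [3.137, 0.004, -0.016]
force: [1.1, -0.7, -4.2]
width: 0.214
t41.55 pos [560.7 -58.3  87. ] toolx [ 1.     0.002 -0.01 ] tooly [ 0.002 -1.     0.004] z [-0.01  -0.004 -1.   ] F [ 1.1 -0.7 -4.2] w19.7mm
to [559. -60.  79.] tool shift mm [-1.6  1.7  8. ] turn deg about tool z 0.5 joint7 -1.49
```

```bash
python3 -m inch '[[[1,-1.5,0,4,0.5],[1,0,0,0,0],[1,0,0,3.5,0],[1,0,0,0,0]]]';python3 - <<'E'
from h import *
st()
c=Cam("scene"); crop(c,"d7",170,190,400,370,3.4)
E
```

```text
clock: 41.95
position: [0.5588, -0.0589, 0.0793]
ee_rot: [3.137, -0.013, -0.016]
force: [-0.3, 0.0, -2.5]
width: 0.215
t41.95 pos [558.8 -58.9  79.3] toolx [ 1.    -0.008 -0.01 ] tooly [-0.008 -1.     0.004] z [-0.01  -0.004 -1.   ] F [-0.3  0.  -2.5] w19.8mm
```

View pics/d7.png

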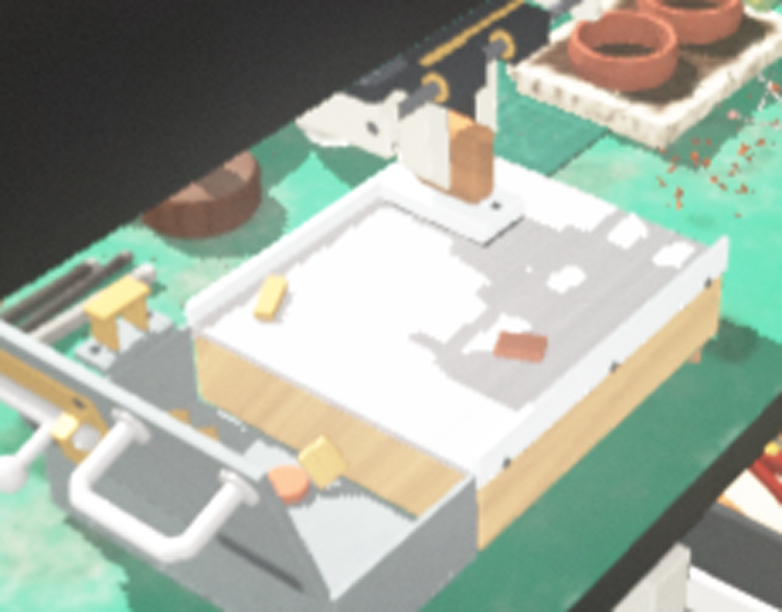

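```bash
python3 -m inch '[[[1,0,-6,0.5,0],[1,0,-12,0,0],[1,0,-14,0,0],[1,0,-14,0,0],[1,0,-14,0,0],[1,0,-8,0,0],[1,0,-4,0,0],[1,0,0,0,0]]]';python3 - <<'E'
from h import *
st()
go((.560,.095,.0785),89.6)
E
```

```text
clock: 42.8
position: [0.5599, 0.0227, 0.0792]
ee_rot: [3.139, -0.007, -0.013]
force: [-0.0, -0.8, -2.0]
width: 0.212
t42.80 pos [559.9  22.7  79.2] toolx [ 1.    -0.004 -0.008] tooly [-0.004 -1.     0.003] z [-0.008 -0.003 -1.   ] F [-0.  -0.8 -2. ] w19.5mm
to [560.   95.   78.5] tool shift mm [ -0.3 -72.3   0.5] turn deg about tool z 0.2 joint7 -1.64
```

```bash
python3 -m inch '[[[1,0,-6,0.7,0],[1,0,-10,0,0],[1,0,-10,0,0],[1,0,-10,0,0],[1,0,-10,0,0],[1,0,-10,0,0],[1,0,-8,0,0],[1,0,-5,0,0],[1,0,-2,0,0],[1,0,0,0,0]]]';python3 - <<'E'
from h import *
st()
c=Cam("scene"); crop(c,"d8",170,190,400,370,3.4)
E
```

```text
clock: 43.8
position: [0.5606, 0.099, 0.0782]
ee_rot: [3.138, -0.009, -0.013]
force: [-1.2, 0.2, -2.6]
width: 0.215
t43.80 pos [560.6  99.   78.2] toolx [ 1.    -0.006 -0.008] tooly [-0.006 -1.     0.004] z [-0.008 -0.004 -1.   ] F [-1.2  0.2 -2.6] w19.7mm
```

View pics/d8.png

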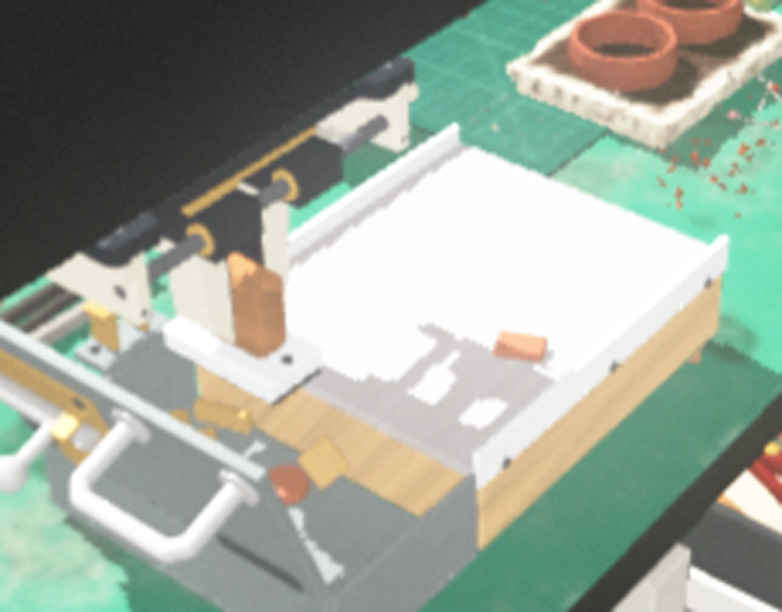

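```bash
python3 -m inch '[[[1,0,0,-8,0],[1,0,6,-14,0],[1,-12,22,-5,0],[1,-20,35,0,0],[1,-22,40,0,0],[1,-20,36,0,0],[1,-12,20,0,0],[1,-6,4,0,0],[1,0,0,0,0],[1,0,0,0,0]]]';python3 - <<'E'
from h import *
st()
go((.464,-.055,.09),89.6)
E
```

```text
clock: 44.85
position: [0.4677, -0.074, 0.1165]
ee_rot: [3.138, -0.019, 0.004]
force: [1.2, -0.1, -1.5]
width: 0.214
t44.85 pos [467.7 -74.  116.5] toolx [ 1.    -0.012  0.003] tooly [-0.012 -1.     0.004] z [ 0.003 -0.004 -1.   ] F [ 1.2 -0.1 -1.5] w19.7mm
to [464. -55.  90.] tool shift mm [ -4.  -19.   26.5] turn deg about tool z -0.3 joint7 -1.47
```

```bash
python3 -m inch '[[[1,-3,-6,5,0],[1,-1,-6,8,0],[1,0,-2,8,0],[1,0,0,6,0],[1,0,0,3,0],[1,0,0,0,0],[1,0,0,0,0]]]';python3 - <<'E'
from h import *
st()
go((.464,-.055,.079),89.6)
c=Cam("scene"); crop(c,"d9",170,190,400,370,3.4)
c=Cam("top"); crop(c,"d9t",180,190,350,320,4.7)
E
```

```text
clock: 45.55
position: [0.4655, -0.054, 0.0829]
ee_rot: [3.139, -0.006, 0.003]
force: [-0.1, -0.1, -2.6]
width: 0.214
t45.55 pos [465.5 -54.   82.9] toolx [ 1.    -0.004  0.002] tooly [-0.004 -1.     0.003] z [ 0.002 -0.003 -1.   ] F [-0.1 -0.1 -2.6] w19.7mm
to [464. -55.  79.] tool shift mm [-1.5  1.   3.9] turn deg about tool z 0.2 joint7 -1.5
```

View pics/d9.png

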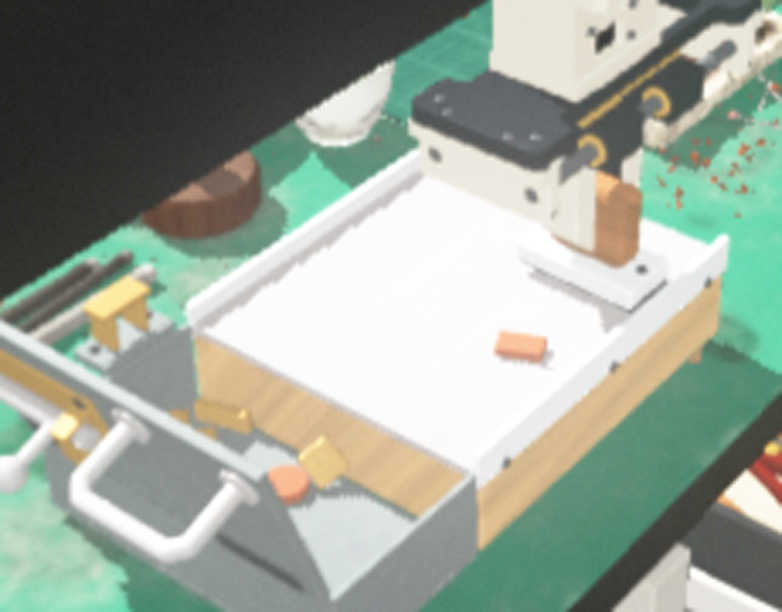

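```bash
python3 -m inch '[[[1,-1,0,3.5,0],[1,0,0,0,0],[1,0,-6,0,0],[1,0,-10,0,0],[1,0,-10,0,0],[1,0,-5,0,0],[1,0,0,0,0]]]';python3 - <<'E'
from h import *
st()
E
python3 -m inch '[[[1,0,-6,0,0],[1,0,-10,0,0],[1,0,-12,0,0],[1,0,-12,0,0],[1,0,-8,0,0],[1,0,0,0,0]]]';python3 - <<'E'
from h import *
st()
c=Cam("scene"); crop(c,"e1",170,190,400,370,3.4)
E
```

```text
clock: 46.35
position: [0.4653, -0.0198, 0.0801]
ee_rot: [3.14, -0.007, 0.007]
force: [0.2, 0.5, -2.3]
width: 0.213
t46.35 pos [465.3 -19.8  80.1] toolx [ 1.    -0.004  0.004] tooly [-0.004 -1.     0.002] z [ 0.004 -0.002 -1.   ] F [ 0.2  0.5 -2.3] w19.6mm
clock: 46.95
position: [0.4655, 0.0332, 0.08]
ee_rot: [3.14, -0.005, 0.007]
force: [0.5, -0.3, -3.5]
width: 0.217
t46.95 pos [465.5  33.2  80. ] toolx [ 1.    -0.003  0.005] tooly [-0.003 -1.     0.002] z [ 0.005 -0.002 -1.   ] F [ 0.5 -0.3 -3.5] w20.0mm
```

View pics/e1.png

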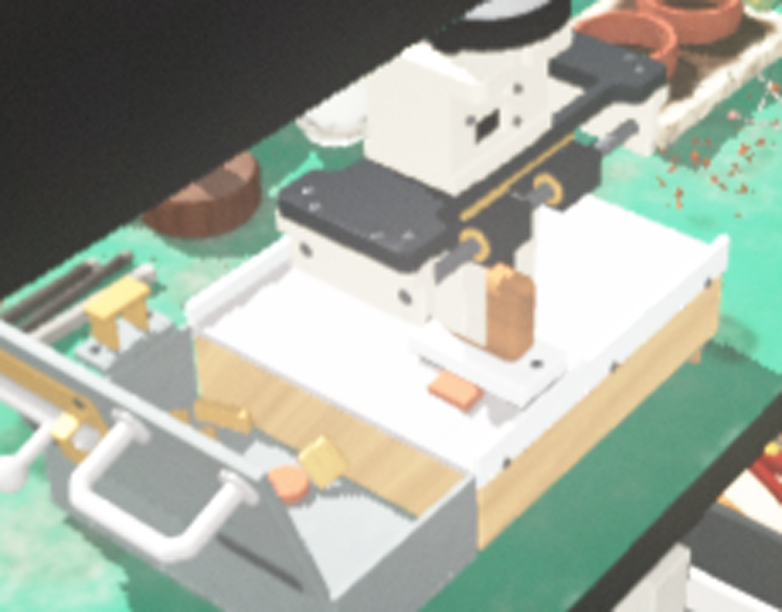

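```bash
python3 -m inch '[[[1,0,-6,1,0],[1,0,-10,0,0],[1,0,-10,0,0],[1,0,-10,0,0],[1,0,-10,0,0],[1,0,-8,0,0],[1,0,-6,0,0],[1,0,-3,0,0],[1,0,0,0,0],[1,0,0,0,0]]]';python3 - <<'E'
from h import *
st()
c=Cam("scene"); crop(c,"e2",170,190,400,370,3.4)
E
```

```text
clock: 48.0
position: [0.4658, 0.1009, 0.0787]
ee_rot: [3.139, -0.006, 0.007]
force: [0.6, -0.1, -2.3]
width: 0.218
t48.00 pos [465.8 100.9  78.7] toolx [ 1.    -0.004  0.004] tooly [-0.004 -1.     0.002] z [ 0.004 -0.002 -1.   ] F [ 0.6 -0.1 -2.3] w20.1mm
```

View pics/e2.png

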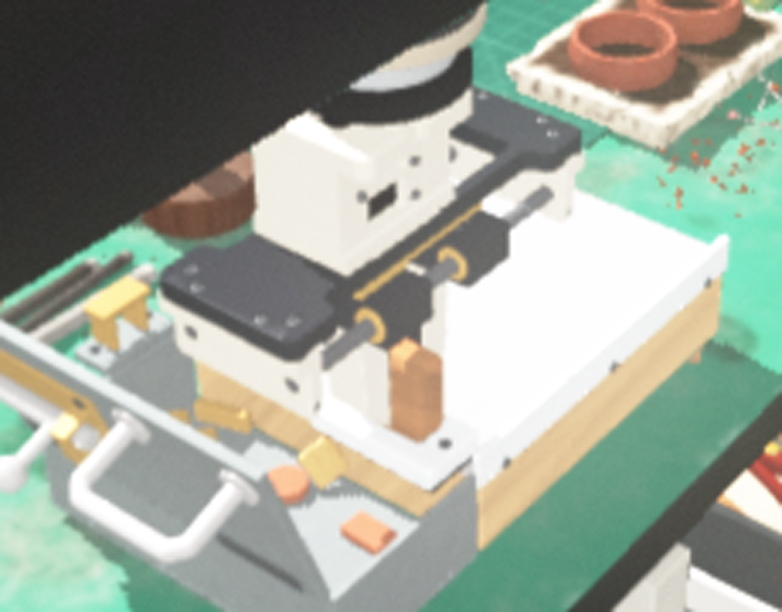

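```bash
python3 -m inch '[[[1,0,0,-8,0],[1,0,6,-16,0],[1,0,22,-14,0],[1,0,40,-5,0],[1,0,48,0,0],[1,0,48,0,0],[1,0,48,0,0],[1,0,48,0,0],[1,0,46,0,0],[1,-2,34,0,0],[1,-2,16,0,0],[1,0,0,0,0]]]';python3 - <<'E'
from h import *
st()
go((.460,-.275,.06),90)
c=Cam("top"); cv2.imwrite("pics/e3.png",c.im)
E
```

```text
clock: 49.25
position: [0.4598, -0.2738, 0.1316]
ee_rot: [3.136, -0.012, 0.019]
force: [0.4, 0.8, -2.8]
width: 0.216
t49.25 pos [ 459.8 -273.8  131.6] toolx [ 1.    -0.008  0.012] tooly [-0.008 -1.     0.005] z [ 0.012 -0.006 -1.   ] F [ 0.4  0.8 -2.8] w19.9mm
to [ 460. -275.   60.] tool shift mm [-0.7  0.8 71.6] turn deg about tool z -0.4 joint7 -1.02
```

View pics/e3.png

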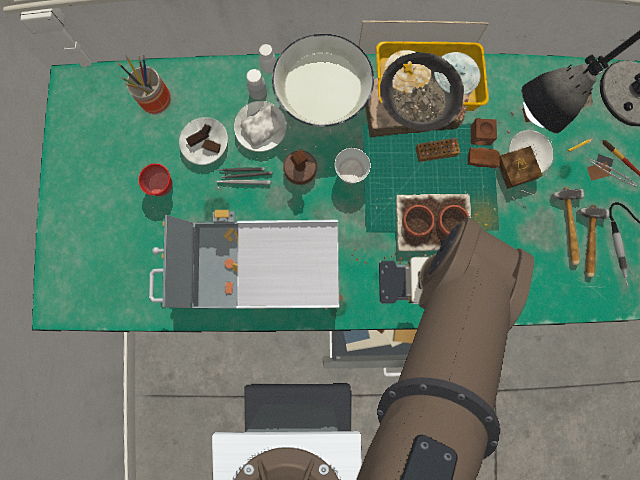

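```bash
python3 -m inch '[[[1,0,0,12,0],[1,0,0,20,0],[1,0,0,20,0],[1,0,0,14,0],[1,0,0,6,0],[1,0,0,0,0],[1,0,0,0,0]]]';python3 - <<'E'
from h import *
st()
E
```

```text
clock: 50.0
position: [0.4626, -0.263, 0.0551]
ee_rot: [-3.141, -0.007, -0.019]
force: [-0.4, 1.0, -2.8]
width: 0.215
t50.00 pos [ 462.6 -263.    55.1] toolx [1.    0.004 0.012] tooly [ 0.004 -1.    -0.   ] z [ 0.012  0.    -1.   ] F [-0.4  1.  -2.8] w19.8mm
```

```bash
python3 -m inch '[[[1,0,0,8,0],[1,0,0,10,0],[1,0,0,7,0],[1,0,0,3,0],[1,0,0,0,0],[1,0,0,0,0]]]';python3 - <<'E'
from h import *
st()
E
```

```text
clock: 50.6
position: [0.4641, -0.263, 0.026]
ee_rot: [3.141, 0.008, 0.023]
force: [-0.2, 0.1, -2.1]
width: 0.215
t50.60 pos [ 464.1 -263.    26. ] toolx [1.    0.005 0.015] tooly [ 0.005 -1.     0.001] z [ 0.015 -0.001 -1.   ] F [-0.2  0.1 -2.1] w19.7mm
```

```bash
python3 -m inch '[[[1,0,0,1.5,0],[1,0,0,0,0],[1,0,0,1,0],[1,0,0,0,0]]]';python3 - <<'E'
from h import *
st()
E
python3 -m inch '[[[0.6,0,0,0,0],[0.6,0,0,0,0],[0.6,0,0,0,0],[0.6,0,0,0,0],[0.6,0,0,0,0]]]' 15;python3 - <<'E'
from h import *
st()
c=Cam("scene"); crop(c,"e4",300,150,460,270,4.7)
E
```

```text
clock: 51.0
position: [0.4646, -0.2635, 0.0241]
ee_rot: [3.14, 0.007, 0.025]
force: [-1.2, -0.0, -2.0]
width: 0.214
t51.00 pos [ 464.6 -263.5   24.1] toolx [1.    0.005 0.016] tooly [ 0.005 -1.     0.001] z [ 0.016 -0.001 -1.   ] F [-1.2 -0.  -2. ] w19.7mm
clock: 51.5
position: [0.4656, -0.264, 0.0249]
ee_rot: [3.139, 0.007, 0.028]
force: [0.7, 0.6, -1.1]
width: 0.402
t51.50 pos [ 465.6 -264.    24.9] toolx [1.    0.005 0.018] tooly [ 0.004 -1.     0.002] z [ 0.018 -0.002 -1.   ] F [ 0.7  0.6 -1.1] w37.0mm
```

View pics/e4.png

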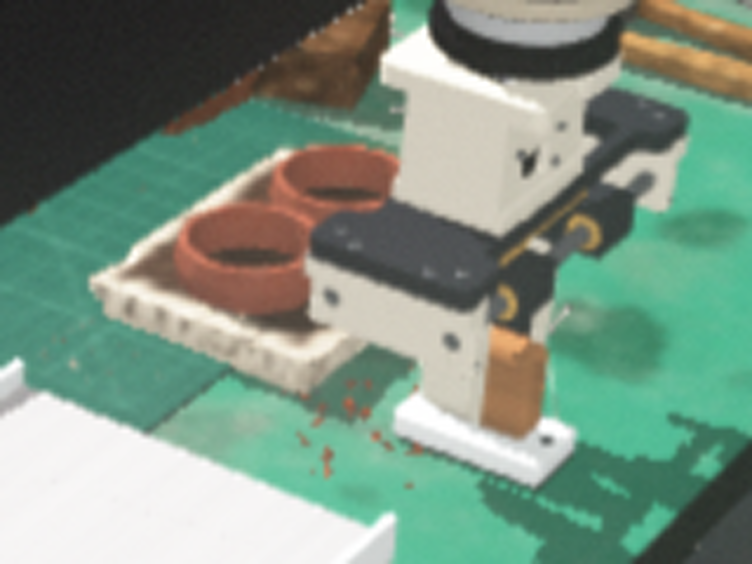

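```bash
python3 -m inch '[[[0.6,0,0,-10,0],[0.6,0,0,-25,0],[0.6,0,0,-40,0],[0.6,0,0,-45,0],[0.6,0,0,-45,0],[0.7,0,-20,-10,0],[0.84,0,-38,0,0],[0.84,0,-45,0,0],[0.84,0,-45,0,0],[0.84,0,-45,0,0],[0.84,0,-40,0,0],[0.84,0,0,0,0]]]' 15;python3 - <<'E'
from h import *
st()
c=Cam("top");crop(c,"e5t",130,190,300,320,4.7)
c=Cam("scene");crop(c,"e5",150,230,320,380,4.5)
cv2.imwrite("pics/e5f.png",c.im)
E
```

```text
clock: 52.75
position: [0.4615, -0.0252, 0.2156]
ee_rot: [3.137, -0.004, 0.042]
force: [0.2, -0.2, -0.3]
width: 0.157
t52.75 pos [461.5 -25.2 215.6] toolx [ 1.    -0.003  0.027] tooly [-0.003 -1.     0.004] z [ 0.027 -0.004 -1.   ] F [ 0.2 -0.2 -0.3] w14.5mm
```

View pics/e5t.png

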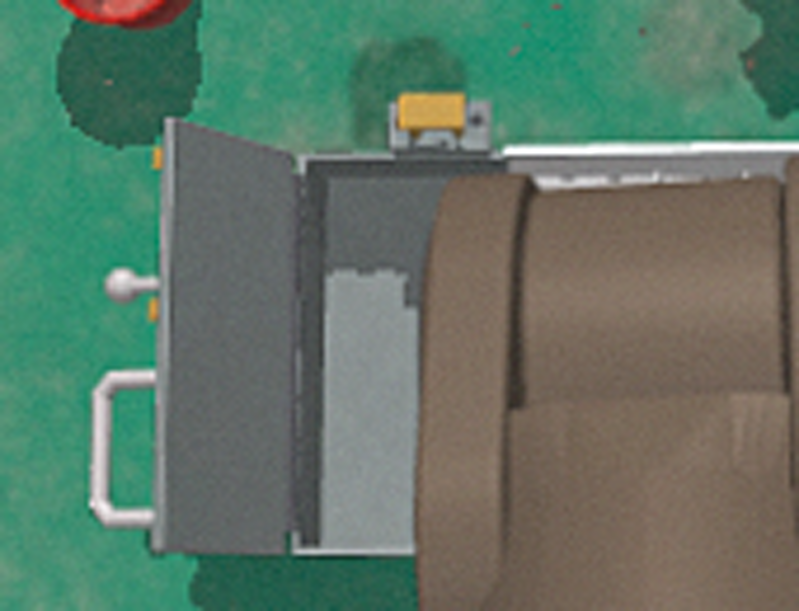

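View pics/e5.png

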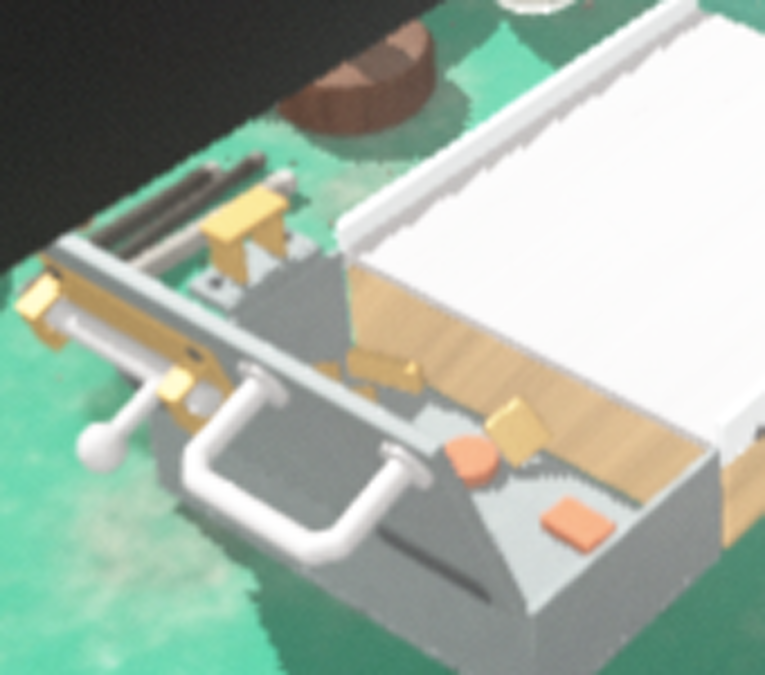

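View pics/e5f.png

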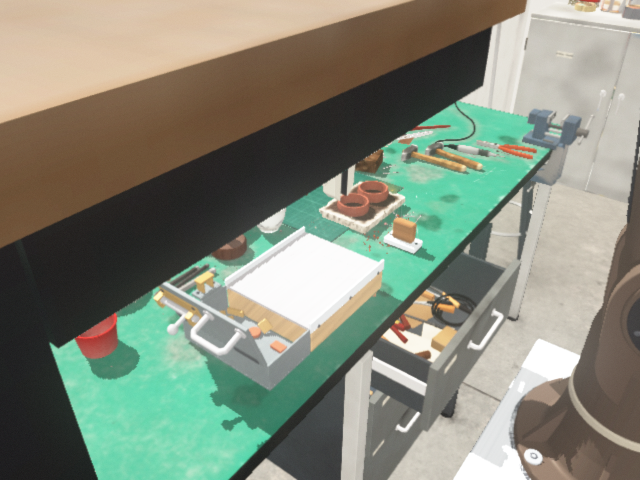

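```bash
python3 - <<'E'
from h import *
c=Cam("top")
f=lambda u,v,o=(130,190),s=4.7:((u+.5)/s+o[0]-.5,(v+.5)/s+o[1]-.5)
print("bar",c.at(f(101,448),.122),"edge",c.at(f(160,448),.147))
go((.463,.259,.17),90)
E
```

```text
bar [0.46631977 0.25735647 0.122     ] edge [0.46465766 0.22457423 0.147     ]
to [463. 259. 170.] tool shift mm [  -2.7 -290.7   43.4] turn deg about tool z -0.6 joint7 -1.61
```

```bash
python3 -m inch '[[[0.84,0,-20,0,0],[0.84,0,-36,0,0],[0.84,0,-42,0,0],[0.84,0,-42,0,0],[0.84,0,-42,0,0],[0.84,0,-38,0,0],[0.84,0,-28,0,0],[0.84,0,-15,0,0],[0.84,0,-6,0,0],[0.84,0,0,0,0],[0.84,0,0,0,0]]]' 15;python3 - <<'E'
from h import *
st()
go((.465,.258,.17),90)
E
```

```text
clock: 54.0
position: [0.4748, 0.2243, 0.2142]
ee_rot: [3.126, -0.075, 0.046]
force: [0.1, -0.6, -0.0]
width: 0.161
t54.00 pos [474.8 224.3 214.2] toolx [ 0.998 -0.048  0.03 ] tooly [-0.048 -0.999  0.014] z [ 0.029 -0.015 -0.999] F [ 0.1 -0.6 -0. ] w14.8mm
to [465. 258. 170.] tool shift mm [-12.7 -33.8  43.3] turn deg about tool z -2.8 joint7 -2.21
```

```bash
python3 -m inch '[[[0.84,-5,-12,6,-2.5],[0.84,-5,-12,8,0],[0.84,-2,-7,10,0],[0.84,0,-3,8,0],[0.84,0,0,6,0],[0.84,0,0,0,0],[0.84,0,0,0,0]]]' 15;python3 - <<'E'
from h import *
st()
go((.465,.258,.15),90)
c=Cam("scene");crop(c,"e6",110,200,310,380,4)
E
```

```text
clock: 54.7
position: [0.4635, 0.257, 0.1709]
ee_rot: [3.124, -0.007, 0.043]
force: [0.7, -0.0, 0.0]
width: 0.162
t54.70 pos [463.5 257.  170.9] toolx [ 1.    -0.004  0.027] tooly [-0.004 -1.     0.018] z [ 0.027 -0.018 -0.999] F [ 0.7 -0.   0. ] w14.9mm
to [465. 258. 150.] tool shift mm [ 1.  -1.4 20.9] turn deg about tool z -0.3 joint7 -2.25
```

View pics/e6.png

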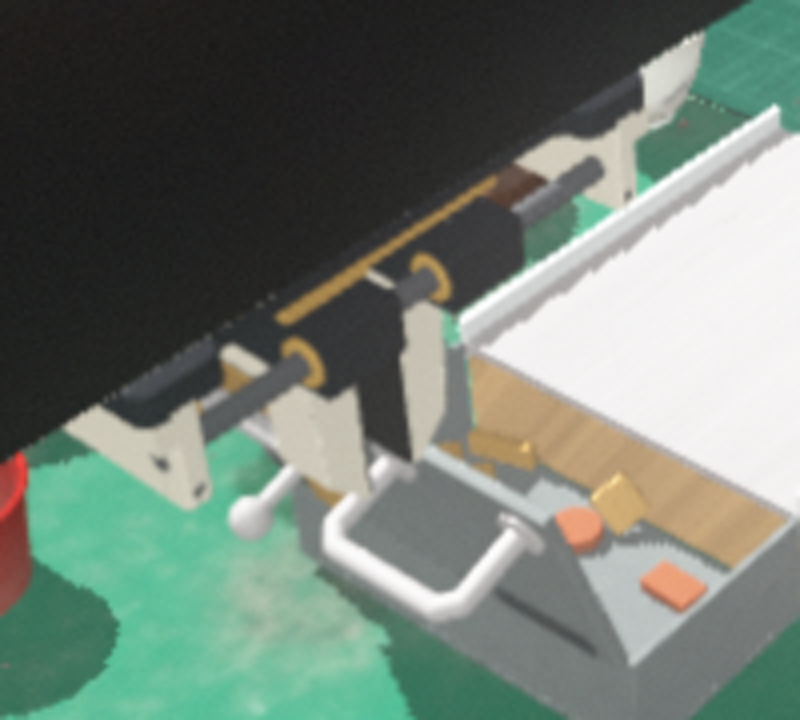

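```bash
python3 -m inch '[[[0.84,0,-2,5,0],[0.84,0,0,8,0],[0.84,0,0,8,0],[0.84,0,0,0,0],[0.84,0,0,0,0]]]' 15;python3 - <<'E'
from h import *
st()
go((.465,.2585,.112),90)
E
```

```text
clock: 55.25
position: [0.4649, 0.2581, 0.1486]
ee_rot: [3.124, -0.009, 0.044]
force: [-0.2, 1.1, 0.5]
width: 0.162
t55.25 pos [464.9 258.1 148.6] toolx [ 1.    -0.006  0.028] tooly [-0.006 -1.     0.017] z [ 0.028 -0.017 -0.999] F [-0.2  1.1  0.5] w14.9mm
to [465.  258.5 112. ] tool shift mm [-0.9 -1.  36.6] turn deg about tool z -0.3 joint7 -2.26
```

```bash
python3 -m inch '[[[0.84,0,-1,4,0],[0.84,0,0,6,0],[0.84,0,0,8,0],[0.84,0,0,5,0],[0.84,0,0,0,0],[0.84,0,0,0,0]]]' 15;python3 - <<'E'
from h import *
st()
go((.465,.2585,.112),90)
c=Cam("scene");crop(c,"e7",110,200,310,380,4)
E
```

```text
clock: 55.85
position: [0.4656, 0.2587, 0.1234]
ee_rot: [3.124, -0.009, 0.044]
force: [-0.4, -0.4, -0.4]
width: 0.163
t55.85 pos [465.6 258.7 123.4] toolx [ 1.    -0.006  0.028] tooly [-0.006 -1.     0.017] z [ 0.028 -0.017 -0.999] F [-0.4 -0.4 -0.4] w15.0mm
to [465.  258.5 112. ] tool shift mm [-0.9  0.  11.4] turn deg about tool z -0.3 joint7 -2.26
```

View pics/e7.png

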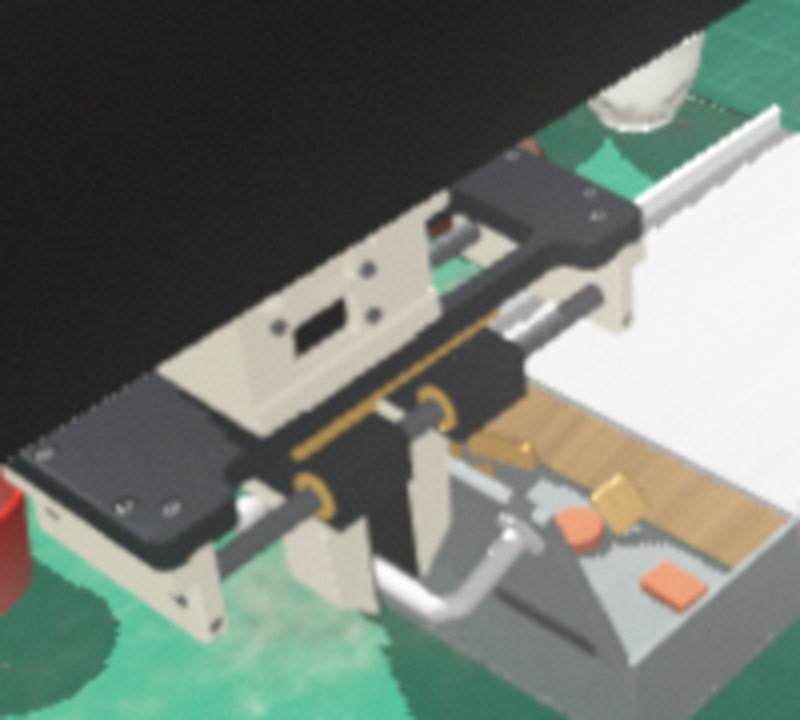

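```bash
python3 -m inch '[[[0.84,0,0,6,0],[0.84,0,0,6,0],[0.84,0,0,0,0],[1,0,0,0,0],[1,0,0,0,0],[1,0,0,0,0]]]' 15;python3 - <<'E'
from h import *
st()
E
python3 -m inch '[[[1,0,4,-4,0],[1,0,6,-5,0],[1,0,6,-4,0],[1,0,7,-4,0],[1,0,0,0,0]]]';python3 - <<'E'
from h import *
st()
c=Cam("scene");crop(c,"e8",110,200,310,380,4)
E
```

```text
clock: 56.5
position: [0.4663, 0.256, 0.1109]
ee_rot: [3.121, -0.012, 0.044]
force: [-0.0, 2.2, 0.1]
width: 0.077
t56.50 pos [466.3 256.  110.9] toolx [ 1.    -0.007  0.028] tooly [-0.008 -1.     0.02 ] z [ 0.028 -0.02  -0.999] F [-0.   2.2  0.1] w7.1mm
clock: 57.0
position: [0.4661, 0.2313, 0.1298]
ee_rot: [3.121, -0.012, 0.045]
force: [1.7, -0.7, -3.7]
width: 0.077
t57.00 pos [466.1 231.3 129.8] toolx [ 1.    -0.008  0.029] tooly [-0.008 -1.     0.02 ] z [ 0.029 -0.02  -0.999] F [ 1.7 -0.7 -3.7] w7.0mm
```

View pics/e8.png

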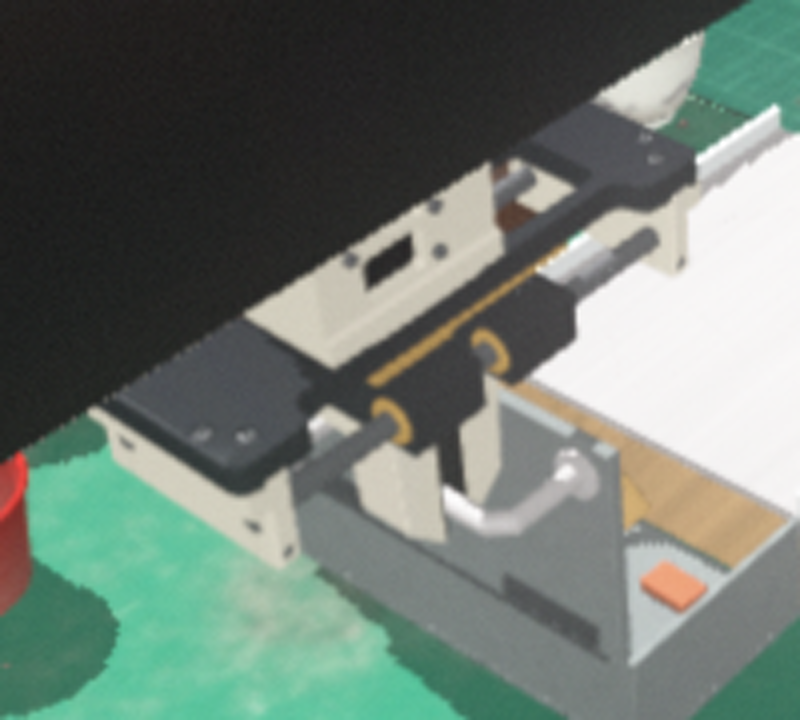

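```bash
python3 -m inch '[[[1,0,6,-3,0],[1,0,8,-2.5,0],[1,0,8,-1.5,0],[1,0,8,-1,0],[1,0,8,0,0],[1,0,0,0,0]]]';python3 - <<'E'
from h import *
st()
E
```

```text
clock: 57.65
position: [0.4659, 0.1922, 0.1402]
ee_rot: [3.124, -0.01, 0.048]
force: [1.4, -0.1, -2.6]
width: 0.079
t57.65 pos [465.9 192.2 140.2] toolx [ 0.999 -0.006  0.031] tooly [-0.007 -1.     0.017] z [ 0.031 -0.017 -0.999] F [ 1.4 -0.1 -2.6] w7.2mm
```

```bash
python3 -m inch '[[[1,0,6,0.5,0],[1,0,8,1.5,0],[1,0,8,2,0],[1,0,8,3,0],[1,0,5,2,0],[1,0,0,0,0]]]';python3 - <<'E'
from h import *
st()
E
```

```text
clock: 58.25
position: [0.4656, 0.1529, 0.1309]
ee_rot: [3.123, -0.011, 0.047]
force: [0.5, -0.9, 0.6]
width: 0.078
t58.25 pos [465.6 152.9 130.9] toolx [ 1.    -0.007  0.03 ] tooly [-0.007 -1.     0.018] z [ 0.03  -0.019 -0.999] F [ 0.5 -0.9  0.6] w7.2mm
```

```bash
python3 -m inch '[[[1,0,5,3,0],[1,0,6,3.5,0],[1,0,6,4.5,0],[1,0,5,4.5,0],[1,0,0,0,0]]]';python3 - <<'E'
from h import *
st()
E
```

```text
clock: 58.75
position: [0.4653, 0.1286, 0.1141]
ee_rot: [3.122, -0.011, 0.045]
force: [1.7, -1.4, -1.4]
width: 0.081
t58.75 pos [465.3 128.6 114.1] toolx [ 1.    -0.007  0.029] tooly [-0.007 -1.     0.019] z [ 0.029 -0.02  -0.999] F [ 1.7 -1.4 -1.4] w7.4mm
```

```bash
python3 -m inch '[[[1,0,5,5,0],[1,0,5,6,0],[1,0,4,6,0],[1,0,3,5,0],[1,0,1,3,0],[1,0,0,0,0]]]';python3 - <<'E'
from h import *
st()
c=Cam("scene");crop(c,"e9",150,200,350,380,4)
E
```

```text
clock: 59.35
position: [0.4653, 0.1087, 0.087]
ee_rot: [3.122, -0.01, 0.042]
force: [-3.6, 0.5, 7.9]
width: 0.078
t59.35 pos [465.3 108.7  87. ] toolx [ 1.    -0.006  0.027] tooly [-0.007 -1.     0.019] z [ 0.027 -0.02  -0.999] F [-3.6  0.5  7.9] w7.2mm
```

View pics/e9.png

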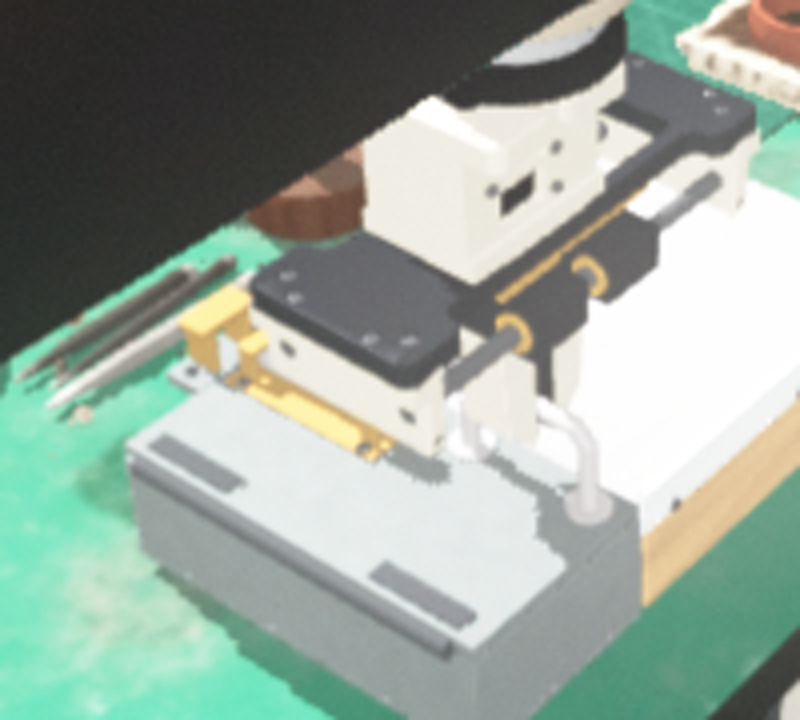

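```bash
python3 -m inch '[[[0.75,0,0,0,0],[0.75,0,0,0,0],[0.75,0,0,0,0],[0.72,0,0,-8,0],[0.72,0,0,-16,0],[0.72,0,0,-20,0],[0.72,6,-2,-10,0],[0.72,18,-5,0,0],[0.72,20,-5,0,0],[0.72,14,-3,0,0],[0.72,5,0,0,0],[0.72,0,0,0,0]]]';python3 - <<'E'
from h import *
st()
go((.5365,.1249,.12),90)
c=Cam("scene");crop(c,"f1",150,200,350,380,4)
E
```

```text
clock: 60.6
position: [0.5296, 0.1263, 0.1494]
ee_rot: [3.124, -0.008, 0.049]
force: [-0.7, -0.7, -0.9]
width: 0.282
t60.60 pos [529.6 126.3 149.4] toolx [ 1.    -0.005  0.031] tooly [-0.005 -1.     0.017] z [ 0.031 -0.017 -0.999] F [-0.7 -0.7 -0.9] w25.9mm
to [536.5 124.9 120. ] tool shift mm [ 6.   0.9 29.6] turn deg about tool z -0.3 joint7 -1.96
```

View pics/f1.png

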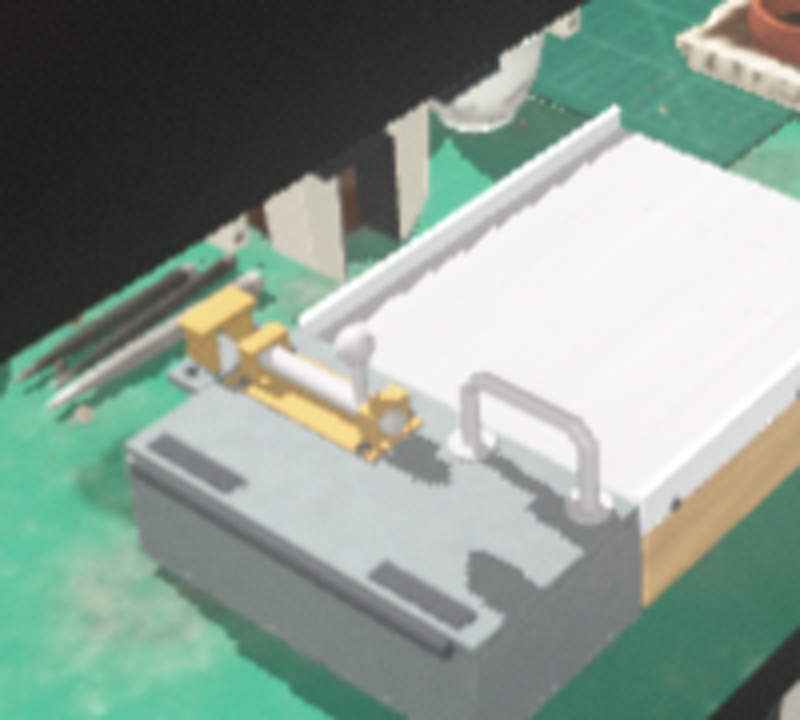

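Lid shut (level on the box), plate clear, knob at the drawn position, around (355,343) in the crop.

```bash
python3 -m inch '[[[0.72,5,1,6,0],[0.72,0,0,10,0],[0.72,0,0,10,0],[0.72,0,0,6,0],[0.72,0,0,0,0],[0.72,0,0,0,0]]]';python3 - <<'E'
from h import *
st()
go((.5365,.1249,.089),90)
E
```

```text
clock: 61.25
position: [0.5323, 0.1237, 0.1135]
ee_rot: [3.123, -0.007, 0.042]
force: [-0.3, -0.1, 0.4]
width: 0.279
t61.25 pos [532.3 123.7 113.5] toolx [ 1.    -0.004  0.027] tooly [-0.005 -1.     0.018] z [ 0.027 -0.018 -0.999] F [-0.3 -0.1  0.4] w25.7mm
to [536.5 124.9  89. ] tool shift mm [ 3.5 -1.7 24.6] turn deg about tool z -0.3 joint7 -1.95
```

```bash
python3 -m inch '[[[0.72,3.5,-1,0,0],[0.72,0,0,8,0],[0.72,0,0,9,0],[0.72,0,0,5,0],[0.72,0,0,0,0],[0.72,0,0,0,0]]]';python3 - <<'E'
from h import *
st()
go((.5365,.1249,.089),90)
E
```

```text
clock: 61.85
position: [0.5371, 0.1245, 0.0899]
ee_rot: [3.123, -0.007, 0.043]
force: [0.3, -0.6, -0.6]
width: 0.275
t61.85 pos [537.1 124.5  89.9] toolx [ 1.    -0.004  0.028] tooly [-0.005 -1.     0.018] z [ 0.028 -0.018 -0.999] F [ 0.3 -0.6 -0.6] w25.3mm
to [536.5 124.9  89. ] tool shift mm [-0.6 -0.4  0.9] turn deg about tool z -0.3 joint7 -1.95
```

```bash
python3 -m inch '[[[1,0,0,0,0],[1,0,0,0,0],[1,0,0,0,0],[1,0,0,0,0],[1,4,0,0,0],[1,6,0,0,0],[1,6,0,0,0],[1,6,0,0,0],[1,6,0,0,0],[1,0,0,0,0]]]' 25;python3 - <<'E'
from h import *
st()
E
```

```text
clock: 62.85
position: [0.5658, 0.1243, 0.0901]
ee_rot: [3.123, -0.007, 0.038]
force: [-0.9, 0.8, -1.7]
width: 0.139
t62.85 pos [565.8 124.3  90.1] toolx [ 1.    -0.004  0.024] tooly [-0.004 -1.     0.019] z [ 0.024 -0.019 -1.   ] F [-0.9  0.8 -1.7] w12.8mm
```

```bash
python3 -m inch '[[[1,5,0,0,0],[1,3,0,0,0],[1,2,0,0,0],[1,0,0,0,0]]]';python3 - <<'E'
from h import *
st()
E
python3 -m inch '[[[1,2,0,0,0],[1,2,0,0,0]]]';python3 - <<'E'
from h import *
st()
E
```

```text
clock: 63.25
position: [0.5752, 0.1243, 0.0901]
ee_rot: [3.122, -0.006, 0.033]
force: [-3.2, 0.2, 0.9]
width: 0.14
t63.25 pos [575.2 124.3  90.1] toolx [ 1.    -0.004  0.021] tooly [-0.004 -1.     0.019] z [ 0.021 -0.019 -1.   ] F [-3.2  0.2  0.9] w12.9mm
clock: 63.45
position: [0.5754, 0.1243, 0.0899]
ee_rot: [3.121, -0.005, 0.022]
force: [-11.7, -0.2, 8.2]
width: 0.142
t63.45 pos [575.4 124.3  89.9] toolx [ 1.    -0.003  0.014] tooly [-0.003 -1.     0.02 ] z [ 0.014 -0.02  -1.   ] F [-11.7  -0.2   8.2] w13.1mm
```

```bash
python3 -m inch '[[[1,0,0,0,0],[0.7,0,0,0,0],[0.7,0,0,0,0],[0.7,0,0,0,0],[0.7,0,0,-8,0],[0.7,0,0,-16,0],[0.7,0,0,-30,0],[0.6,0,0,-40,0],[0.5,0,15,-40,0],[0.5,0,35,0,0],[0.5,0,45,0,0],[0.5,0,20,0,0]]]';python3 - <<'E'
from h import *
st()
c=Cam("scene");crop(c,"f2",150,200,350,380,4);crop(c,"f2b",300,150,460,270,4.7)
c=Cam("top");cv2.imwrite("pics/f3.png",c.im)
E
```

```text
clock: 64.65
position: [0.5778, 0.0135, 0.2387]
ee_rot: [3.124, 0.007, 0.043]
force: [0.4, 0.2, 0.5]
width: 0.498
t64.65 pos [577.8  13.5 238.7] toolx [1.    0.005 0.027] tooly [ 0.004 -1.     0.017] z [ 0.028 -0.017 -0.999] F [0.4 0.2 0.5] w45.8mm
```

View pics/f2.png

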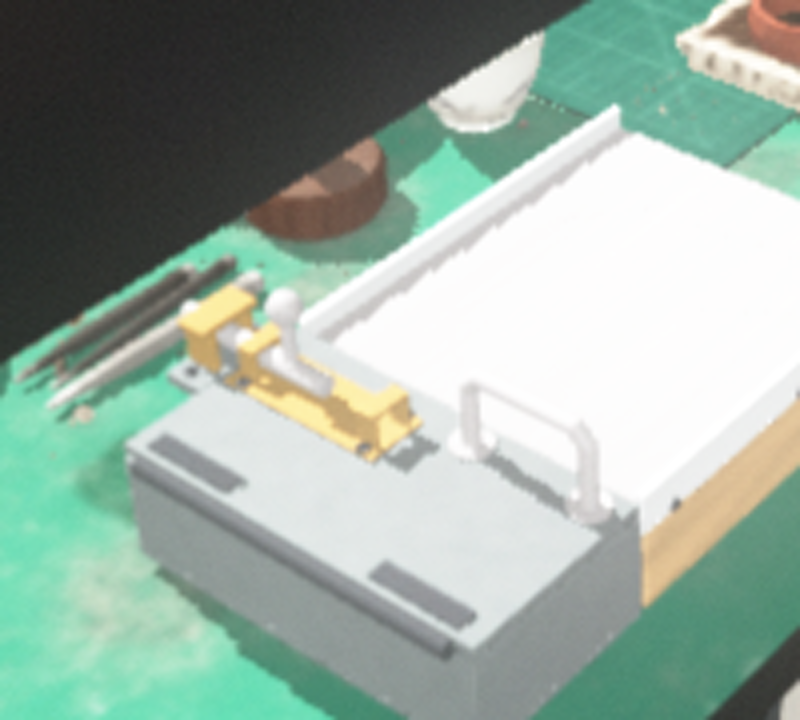

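View pics/f2b.png

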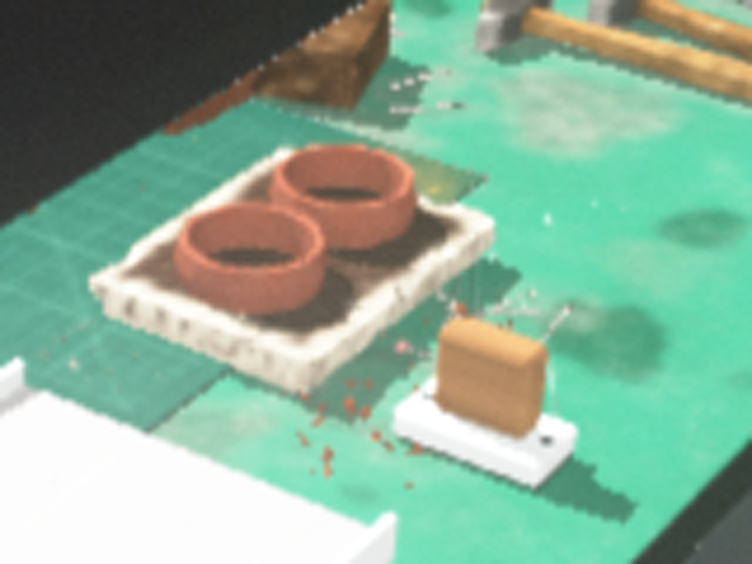

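View pics/f3.png

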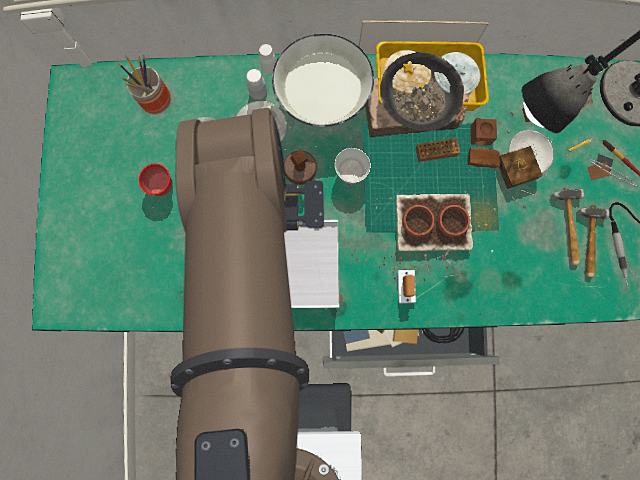

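The lid is shut and level. The bolt knob is forward at (283,305), with its tip showing past the keeper at (190,310). The plate is clear, both bangles lie flat on the tile, and the scraper stands on its foot.

```bash
python3 -m inch '[[[0.5,0,0,0,0],[0.5,0,0,0,0],[0.5,0,0,0,0]]]'; python3 - <<'E'
from h import *
print(workorder.sign_off()); st()
E
```

```text
clock: 65.05
position: [0.5779, 0.016, 0.2391]
ee_rot: [3.126, 0.007, 0.043]
force: [-0.4, 0.3, -0.4]
width: 0.501
the job is handed in; nothing more can be done
None
the job is handed in; nothing more can be done
```

I carried out the whole task in the order asked and handed it in at about 65 s of the 208 s allowed.

- **Bangles:** both lie flat on the kiln tile. The top view put their centres within 2 mm of where I meant them, about 6 mm inside the tile's edges.
- **Offcuts:** five were present. Three strokes with the scraper wiped all of them into the box, and the fingers stayed off them. I saw all five in the box and the plate empty before closing the lid. The near-square piece was leaning against the plinth wall, inside the box.
- **Lid and bolt:** the lid opened to its stop and was later closed by its handle until it pressed back with about 8 N. The bolt moved 38 mm to a firm stop, and its tip shows past the keeper in the last picture.
- **Scraper:** it stands on its foot on the bench.

No final check failed or disagreed. On the way, moves drifted by up to about 14 mm sideways and the tool tilted by up to about 0.03 rad. My first close on bangle 1 was too high, so I opened and gripped it again lower. I corrected the drift before each grasp and placing, and saw no slip in the grip and nothing knocked out of place.

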